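Tighten the ring nut of the bottle filling station with a bar

ROBOT

A 6-joint arm with a two-finger parallel gripper is mounted at the origin on the work surface. World frame = base frame: x ahead of the robot, y to its left, z up, the work surface at z = 0. Lengths are in m, angles in rad, forces in N, time in s.
With the tool pointing down it reaches from about 0.375 to 0.975 m from the base axis. Payload 3.8 kg.
Tool frame: the origin (TCP) lies between the finger pads; the fingertips stand 17 mm ahead of it and the grasp point (between the pads) lies 2 mm behind it; y points along the fingers, x is the direction in which the jaws open and shut, and the axes are right-handed (so a half turn about y gives the same grasp; the last joint's range is limited). The gripper opens to 85 mm and grips with 20 to 120 N. Pads are 22 mm wide; open, the fingers measure 114 mm over their backs; the gripper's body (76 mm by 85 mm) begins 54 mm behind the grasp point. The pads swing forward as they close: fully open they stand 13 mm farther back than shut.
Start: joints at [-1.359, 0.264, 1.604, -0, 1.274, -0.037], TCP at [0.166, -0.654, 0.219] pointing down, gripper open.
Joint ranges: [-2.63, 2.63], [-0.94, 2.18], [0.31, 2.57], [-1.31, 4.45], [0, 2.66], [-2.55, 2.55]. Speed limits (rad/s): [2.57, 2.57, 3.14, 3.14, 3.14, 3.14].

INTERFACE

Orientations are given as [roll, pitch, yaw] about the fixed x, y, z axes, in that order (R = Rz(yaw) Ry(pitch) Rx(roll)).
In Python, from bench import robot gives the robot as it stands. The module is installed in compiled form; this text tells all that it offers.
- The arm moves only by the shell command python3 -m creep 'ROWS' [OPENING] [FORCE]. ROWS is JSON, a list of rows, each a list of 2 entries, a list of its own where there are three numbers: the shift along the tool's x, y, z in mm, then the turn, a rotation vector about the tool's x, y, z in degrees. In form: [[[dx, dy, dz], [wx, wy, wz]], ...]. A call has 1 to 10 rows; each row shifts and turns the commanded pose from where the row before left it, along the tool's axes as they then stand; what a row does not reach is not made up. A row lasts 1/8 s, in which the tool goes at most 62.5 mm and 10.7 degrees, less where a joint would pass 70% of its speed; a pose out of reach is approached as far as the arm can. A call is refused whole if a number of a shift passes 62.5 or a number of a turn 10.7, either way. A call with a gripper value outside its range is refused whole. OPENING is the closure, from 0 (fully open) to 1 (shut), set as the call begins (- or left out, the last holds). The fingers move at their own pace and stop on an object; FORCE is the grip in N (left out, the last holds). Time passes only in rows, so rows that do not move let the fingers close. It gives the time, the measured TCP pose, the force and the opening at its end, in the units of the state.
- robot.read_state(): the state, without advancing time (a new reading comes with each control period).
- robot.read_camera(name): name is "scene" or "top" or "wrist"; returns (picture, depth): 384x512x3 uint8, red, green, blue; 384x512 float32, m along the optical axis (not along the pixel's ray), 0 where there is no reading.
- robot.calibration(name): a dict with "intrinsics" (3x3 intrinsics, pixels), "pose" (4x4, takes a point from camera to world coordinates). Camera axes: x right, y down, z forward; pixel columns grow to the right and rows downward; lengths in m; the calibration is good to about 2 mm. A picture is of the moment at which its call begins: read the wrist's pose just before it. calibration takes no time and is no camera call; for the wrist camera it gives the pose at the moment of the call.
- robot.job_done(): hands the job in, once; it reports no verdict.
The state is a dict: "time": time; "joints": joint angles; "qd": joint speeds; "joint_efforts": joint torques, N m; "ee_pos": TCP position; "tcp_rot": TCP orientation; "ft_force": force on the tool from outside, world axes, zero at the start; "moment": the same for the moment, N m; "opening": finger opening in m.
Only numpy, scipy, OpenCV 4.12 (cv2) and the standard library are available. Lean on these libraries where they do the work, as an engineer would, in place of code of your own. Each camera call takes 0.05 s, during which the arm holds its last target.

TASK

Tighten the brass ring nut under the chrome filling nozzle: take the bar from the tray, push its steel rod into a hole of the ring and swing it clockwise (seen from above) as far as the splash guard lets you, then draw it out, move to another hole and swing again, until you feel the ring go snug on its rubber seal. Only just nip it up, do not force it, and keep the gripper off the ring. Then lay the bar back in the tray; leave the soap dispenser, the spare nozzle and the olive spray bottle where they stand.

Things in the scene. Friction and masses are not known exactly. Their poses are not given: they have to be found in the camera images.
- station: Bottle filling station, fixed: grey plinth 150 x 150 x 12 mm, white pedestal, the ring nut on it, and a chrome gooseneck nozzle (20 mm thick, top 183 mm above the table) bent back to the station's +x. Origin on the table under the ring's axis, z up. Its front, the open side, is -x.
- guard (a point): Mid-point between the front edges of the splash guard, at its top (85 mm above the table), 52 mm to the station's -x of the axis. The guard is 4 mm steel sheet and closes the back and both sides (inner faces 62 mm from the axis in y). Only the front is open: a rod in a hole can point at most about 46 degrees to either side of the station's -x.
- ring: Brass ring nut, 92 mm across, 29 mm high, turning about the station's vertical axis. Origin on that axis at the holes' height (61 mm above the table). Six square radial holes, 13 x 13 mm, open at the rim (46 mm from the axis), 25 mm deep (floor 21 mm from the axis), point along the ring's own +x and every 60 degrees from there. It tightens clockwise seen from above.
- ring_mark (a point): White dot on top of the ring, 40 mm from the axis, over its +x hole. The ring turns with a steady drag of 0.3 N m and stays where it is left.
- bar_grip (a point): Centre of the bar's orange square handle, 72 mm long, 16 x 16 mm. x runs along the bar to the tip. Bar: 0.17 kg, 156 mm long, with a round-nosed steel rod, 10 mm in diameter, from the handle to the tip, 120 mm from this point. It starts level in the tray, the handle across two ribs 50 mm apart, handle centre 30 mm above the table.
- bar_tip (a point): Foremost point of the bar's steel rod, on its centre line
- tray: Dark grey hard silicone tray, fixed, 270 x 155 mm, walls 25 mm high, 5 mm thick, floor 5 mm. Origin under its centre, x along it. Two ribs across it, 8 mm thick, 60 mm long, tops 22 mm above the table, at x = -109 and -51 mm: the bar lies over them at y = 0, handle centre at x = -80 mm, tip towards +x. It stands left or right of the station.
- dispenser_mid (a point): White pump soap dispenser with chrome press button, 60 mm across, 160 mm high, 0.4 kg, standing in the tray's +x end; the point is on its axis 70 mm above its foot. Leave it alone.
- spare_mid (a point): Spare chrome nozzle, 26 mm across, 40 mm high, standing in the tray; the point is half-way up. Leave it alone.
- spray_mid (a point): Olive spray bottle, 68 mm across, 210 mm high, standing on a black mat on the other side of the station from the tray; the point is half-way up. Leave it alone.
- seal: Rubber seal under the ring, out of sight in the pedestal; origin on the table under the axis. The ring meets it after 80 to 115 degrees in all; where varies, and cannot be seen nor told from this pose. The torque then climbs by 6 N m per rad. Snug: 0.2 to 0.35 N m above the drag; over 0.5 above crushes it. It bears on the ring 36 mm from the axis (7 N there is 0.25 N m).
Not all that is in view belongs to the job. What is shaped like the part that bears bar_grip but blue or purple is not meant.

How it is judged:
By the outcome, as a careful person would: the job done as asked, in the order asked, and still so for the second after the job is handed in, with the robot touching nothing.
It also fails if it takes over 72 s, if anything falls off the work surface, if the arm or the gripper's body presses on something with over 40 N, if the wrist force passes 120 N, or if a joint passes its speed limit or range.

## Working session

There is one attempt and no reset: what is moved stays moved. The work goes in short steps, Python scripts to look and compute and a shell command to move; the robot and the scene stay as the last step left them, time stands still between calls to the robot, and variables do not carry over. Pictures are saved under pics/ and viewed, and the job is handed in when it is done.

```bash
mkdir -p pics; ls
cat > h.py <<'E'
import numpy as np, cv2
from bench import robot
def shot(n,f):
    p,d=robot.read_camera(n); cv2.imwrite('pics/'+f+'.png',p[:,:,::-1]); np.savez('pics/'+f+'.npz',p=p,d=d,K=robot.calibration(n)['intrinsics'],T=robot.calibration(n)['pose']); return p,d
def load(f):
    z=np.load('pics/'+f+'.npz'); return z['p'],z['d'],z['K'],z['T']
def onplane(f,u,v,z):
    _,_,K,T=load(f); r=T[:3,:3]@np.linalg.inv(K)@np.array([u,v,1.]); o=T[:3,3]; return o+r*(z-o[2])/r[2]
def bydepth(f,u,v):
    _,d,K,T=load(f); dd=d[int(v),int(u)]; return T[:3,:3]@(np.linalg.inv(K)@np.array([u,v,1.])*dd)+T[:3,3]
E
python3 - <<'E'
from h import *
for n in('scene','top','wrist'): shot(n,n+'0')
s=robot.read_state(); print(s)
for n in('scene','top'): print(robot.calibration(n)['pose'].round(3),robot.calibration(n)['intrinsics'].round(1))
E
```

```text
pics
{'time': 0.15, 'joints': array([-1.35893731e+00,  2.64594350e-01,  1.60506934e+00, -1.64879723e-05,
        1.27373942e+00, -3.69178211e-02]), 'qd': array([-2.04062225e-04, -3.16123424e-03, -4.57173721e-03, -3.21280831e-04,
       -1.10199464e-03, -4.76546343e-05]), 'joint_efforts': array([ 9.55369978e-04, -5.15905774e+01, -3.67958879e+01,  1.75399578e-05,
        8.00887967e-03, -3.35777793e-05]), 'ee_pos': array([ 0.16605111, -0.6536316 ,  0.21823359]), 'tcp_rot': array([-1.57074525,  0.0018098 , -1.3220146 ]), 'ft_force': array([0.76603782, 0.64311307, 0.0443058 ]), 'moment': array([-0.00552062,  0.00988237, -0.02687132]), 'opening': 0.08554513013801186}
[[ 0.868  0.363 -0.338  0.949]
 [ 0.496 -0.626  0.601 -0.764]
 [ 0.006 -0.69  -0.724  0.906]
 [ 0.     0.     0.     1.   ]] [[378.7   0.  256.4]
 [  0.  378.7 188.9]
 [  0.    0.    1. ]]
[[ 0.012 -0.992  0.125  0.424]
 [-1.    -0.011  0.013 -0.084]
 [-0.012 -0.125 -0.992  1.367]
 [ 0.     0.     0.     1.   ]] [[377.1   0.  259.3]
 [  0.  377.1 193.6]
 [  0.    0.    1. ]]
```

View images.

View pics/scene0.png

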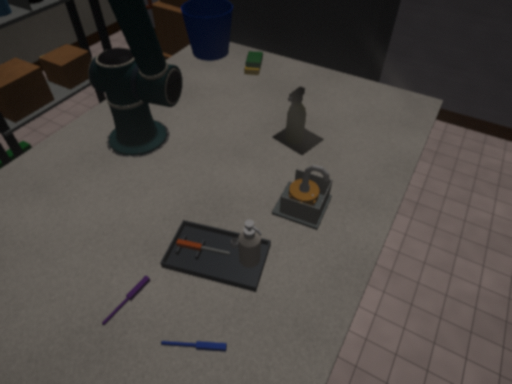

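View pics/top0.png

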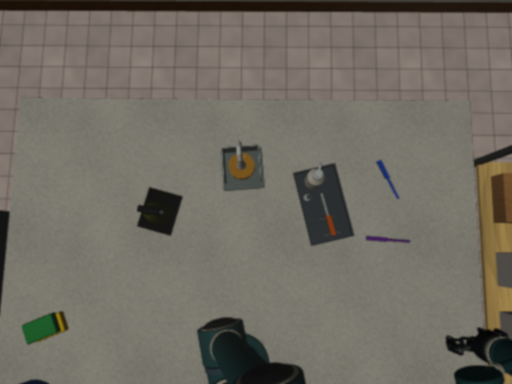

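View pics/wrist0.png

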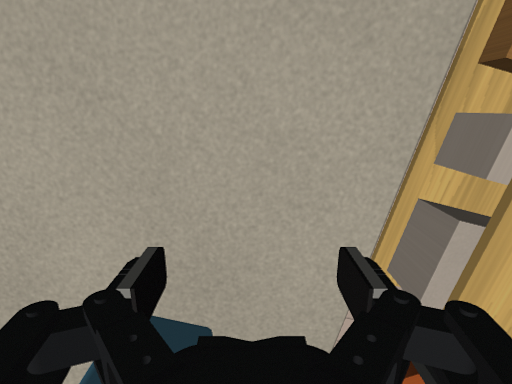

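Run:
```python
from h import *
p,d,K,T=load('top0')
def up(x0,y0,x1,y1,s,f):
    cv2.imwrite('pics/'+f+'.png',cv2.convertScaleAbs(cv2.resize(p[y0:y1,x0:x1,::-1],None,fx=s,fy=s,interpolation=cv2.INTER_CUBIC),alpha=1.6))
up(210,135,280,200,9,'c_st'); up(285,150,365,250,6,'c_tr')
ps=load('scene0')[0]
cv2.imwrite('pics/c_sc.png',cv2.convertScaleAbs(cv2.resize(ps[160:300,150:350,::-1],None,fx=4,fy=4,interpolation=cv2.INTER_CUBIC),alpha=2.0))
hsv=cv2.cvtColor(p,cv2.COLOR_RGB2HSV)
def mask(lo,hi,box):
    m=cv2.inRange(hsv,np.array(lo),np.array(hi)); z=np.zeros_like(m); x0,y0,x1,y1=box; z[y0:y1,x0:x1]=m[y0:y1,x0:x1]; return z
m=mask((3,150,90),(15,255,255),(285,150,365,250)); ys,xs=np.nonzero(m); print('orange',len(xs),xs.mean(),ys.mean(),cv2.minAreaRect(np.c_[xs,ys].astype(np.float32)))
print(onplane('top0',xs.mean(),ys.mean(),0.036))
m=mask((10,120,80),(25,255,255),(215,140,270,195)); ys,xs=np.nonzero(m); print('brass',len(xs),xs.mean(),ys.mean(),xs.min(),xs.max(),ys.min(),ys.max(), cv2.minEnclosingCircle(np.c_[xs,ys].astype(np.float32)))
(c,r)=cv2.minEnclosingCircle(np.c_[xs,ys].astype(np.float32)); print(onplane('top0',*c,0.0755))
```

```text
orange 91 330.61538461538464 224.8021978021978 ((330.5754699707031, 224.76414489746094), (19.64255714416504, 4.53289794921875), 74.05460357666016)
[ 0.48368651 -0.3177762   0.036     ]
brass 426 241.57042253521126 166.51643192488262 229 254 153 178 ((241.21551513671875, 165.5689697265625), 13.126450538635254)
[ 0.68434014 -0.00220284  0.0755    ]
```

View pics/c_st.png

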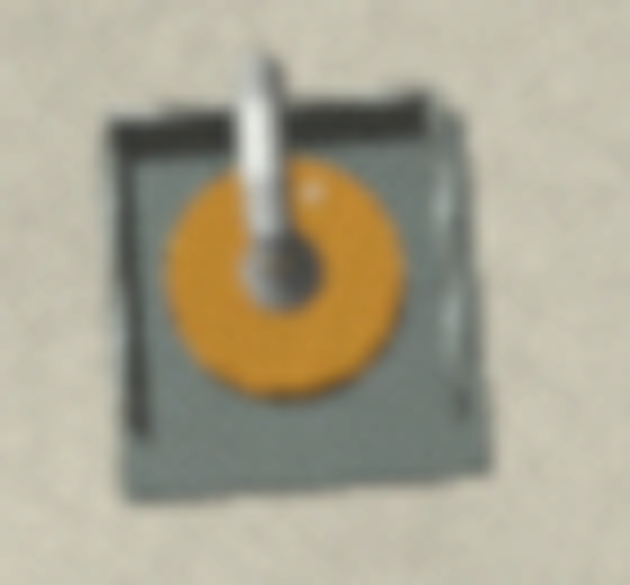

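View pics/c_tr.png

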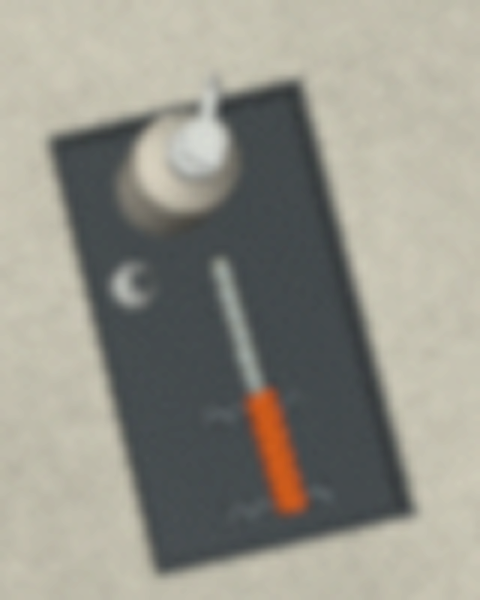

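View pics/c_sc.png

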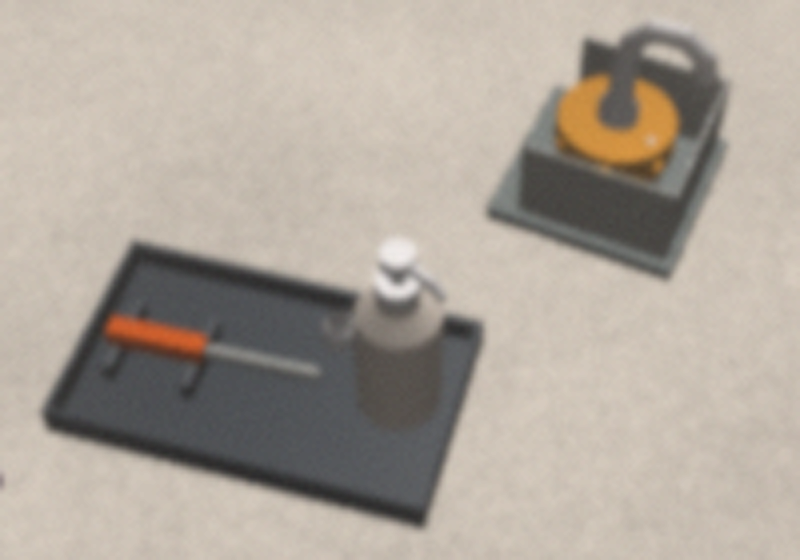

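```bash
cat >> h.py <<'E'
from scipy.spatial.transform import Rotation as Ro
def tool():
    s=robot.read_state(); return s['ee_pos'],Ro.from_euler('xyz',s['tcp_rot']).as_matrix()
def delta(target,zang_deg,stand=None):
    """total shift (tool axes, mm) and turn about y to have tool down with z axis heading zang"""
    p,R=tool(); d=R.T@(np.array(target)-p)*1000
    zc=np.degrees(np.arctan2(R[1,2],R[0,2])); t=Ro.from_matrix(R.T@np.column_stack([[np.sin(np.radians(zang_deg)),-np.cos(np.radians(zang_deg)),0],[0,0,-1],[np.cos(np.radians(zang_deg)),np.sin(np.radians(zang_deg)),0]])).as_rotvec(degrees=True)
    print('shift',d.round(1),'turn',t.round(2),'zang now',zc.round(2))
E
python3 - <<'E'
from h import *
p,R=tool(); T=robot.calibration('wrist')['pose']; print('cam in tool',(R.T@(T[:3,3]-p)).round(4)); print((R.T@T[:3,:3]).round(3)); print(robot.calibration('wrist')['intrinsics'].round(1))
print('mark',onplane('top0',244.8,156.1,0.0755)-[0.6843,-0.0022,0])
delta([0.52,-0.01,0.30],14)
print([onplane('top0',*q,0.012) for q in [(224.4,190.2),(264.1,187)]])
E
```

```text
cam in tool [-0.0002 -0.1549  0.0726]
[[ 1.    -0.    -0.001]
 [ 0.001 -0.29   0.957]
 [-0.001 -0.957 -0.29 ]]
[[292.4   0.  251.3]
 [  0.  292.4 196.3]
 [  0.    0.    1. ]]
mark [ 0.03384996 -0.01193587  0.0755    ]
shift [-536.8  -80.8  501.5] turn [-0.    0.25 -0.1 ] zang now 14.25
[array([0.60560519, 0.06122499, 0.012     ]), array([ 0.61883734, -0.08272814,  0.012     ])]
```

Run:
```python
from h import *
delta([0.58,-0.07,0.25],14.25)
```

```text
shift [-463.8  -30.9  544.9] turn [-0.   0.  -0.1] zang now 14.25
```

```bash
python3 -m creep '[[[-46,-3,54],[0,0,0]],[[-46,-3,54],[0,0,0]],[[-46,-3,54],[0,0,0]],[[-46,-3,54],[0,0,0]],[[-46,-3,54],[0,0,0]],[[-46,-3,54],[0,0,0]],[[-46,-3,54],[0,0,0]],[[-46,-3,54],[0,0,0]],[[-46,-3,54],[0,0,0]],[[-46,-3,54],[0,0,0]]]'
python3 - <<'E'
from h import *
delta([0.58,-0.07,0.25],14.25)
E
```

```text
time: 1.4
ee_pos: [0.528, -0.1428, 0.2457]
tcp_rot: [-1.571, -0.0, -1.322]
ft_force: [0.5, -1.0, 0.0]
opening: 0.0857
shift [-57.8  -4.3  68.4] turn [-0.01  0.01  0.02] zang now 14.26
```

```bash
python3 -m creep '[[[-20,-2,24],[0,0,0]],[[-20,-2,24],[0,0,0]],[[0,0,0],[0,0,0]]]'
python3 - <<'E'
from h import *
p,d=shot('wrist','w1'); print(robot.read_state()['qd'].round(3), tool()[0])
cv2.imwrite('pics/w1b.png',cv2.resize(p[:,:,::-1],(768,576)))
E
```

```text
time: 1.78
ee_pos: [0.5647, -0.0923, 0.2494]
tcp_rot: [-1.571, 0.0, -1.319]
ft_force: [-0.2, -0.8, 0.4]
opening: 0.0855
[-0.028 -0.01   0.013 -0.008  0.003 -0.005] [ 0.56388545 -0.09342178  0.24925478]
```

View pics/w1b.png

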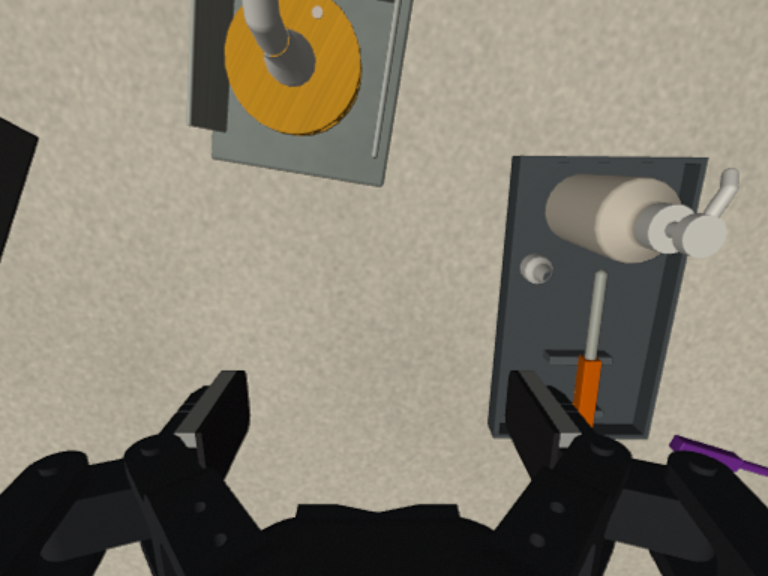

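```bash
cat >> h.py <<'E'
from scipy.optimize import least_squares
def cloud(f):
    p,d,K,T=load(f); v,u=np.mgrid[0:384,0:512]; r=np.stack([u,v,np.ones_like(u)],-1)@np.linalg.inv(K).T*d[...,None]; return r@T[:3,:3].T+T[:3,3]
def contplane(f,mask,z):
    cs,_=cv2.findContours(mask,cv2.RETR_EXTERNAL,cv2.CHAIN_APPROX_NONE); c=max(cs,key=cv2.contourArea)[:,0]
    c=c[(c[:,0]>2)&(c[:,0]<509)&(c[:,1]>2)&(c[:,1]<381)]
    return c,np.array([onplane(f,u,v,z) for u,v in c])
E
python3 - <<'E'
from h import *
p,d,K,T=load('w1'); hsv=cv2.cvtColor(p,cv2.COLOR_RGB2HSV); C=cloud('w1')
m=cv2.inRange(hsv,(12,130,110),(25,255,255)); m[:, :120]=0; m[120:]=0; m[:,270:]=0
zz=C[m>0][:,2]; print('ring depth z',np.percentile(zz[zz>0],[5,50,95]))
m2=m.copy()
c,P=contplane('w1',m,0.0755)
f=lambda q:np.hypot(P[:,0]-q[0],P[:,1]-q[1])-0.046
r=least_squares(f,[.684,-.002],loss='soft_l1',f_scale=0.0005); print('axis',r.x, np.percentile(np.abs(f(r.x)),[50,80]), len(P))
# mark
w=cv2.inRange(hsv,(0,0,170),(179,70,255)); w[:, :195]=0; w[:,230:]=0; w[25:]=0; ys,xs=np.nonzero(w); print('mark px',xs.mean(),ys.mean(),len(xs))
M=onplane('w1',xs.mean(),ys.mean(),0.0755); dm=M[:2]-r.x; print('mark',M,np.hypot(*dm),np.degrees(np.arctan2(dm[1],dm[0])))
o=cv2.inRange(hsv,(3,180,90),(11,255,255)); o[:,350:].sum(); o[:, :350]=0
c,P=contplane('w1',o,0.038); print('orange',P.min(0),P.max(0)); 
z=C[o>0]; print('z',np.percentile(z[:,2],[10,50,90]))
print('rod tip', bydepth('w1',400,182),onplane('w1',400,181,0.03), onplane('w1',394,236,0.03))
print('plinth front', onplane('w1',142,105,.012),onplane('w1',254,123.5,.012))
print('tray corners',[onplane('w1',a/1.5,b/1.5,.025).round(4) for a,b in [(514,157),(708,158),(648,438),(489,437)]])
print('spare',[onplane('w1',537/1.5,267/1.5,.045).round(3)], 'disp',C[137,400])
E
```

```text
ring depth z [0.07425574 0.07561872 0.07693976]
axis [ 0.68262528 -0.00404821] [0.00138712 0.02646922] 360
mark px 211.21428571428572 7.666666666666667 42
mark [ 0.71532012 -0.01356368  0.0755    ] 0.03405137916595948 -16.227048911219665
orange [ 0.45295329 -0.33420333  0.038     ] [ 0.45295329 -0.33420333  0.038     ]
z [0.03670139 0.03811209 0.06481834]
rod tip [ 0.5920865  -0.28587213  0.03358521] [ 0.59294127 -0.28738097  0.03      ] [ 0.51732717 -0.31011145  0.03      ]
plinth front [0.60244766 0.06147282 0.012     ] [ 0.6156824  -0.08324282  0.012     ]
tray corners [array([ 0.6654, -0.1836,  0.025 ]), array([ 0.7042, -0.3388,  0.025 ]), array([ 0.4442, -0.4039,  0.025 ]), array([ 0.4058, -0.2492,  0.025 ])]
spare [array([ 0.585, -0.226,  0.045])] disp [ 0.64390313 -0.23010127  0.0989614 ]
```

```bash
python3 -m creep '[[[-50,0,20],[0,0,0]],[[0,0,15],[0,0,0]],[[0,0,0],[0,0,0]]]'
cat > ring.py <<'E'
from h import *
import sys
def ring(f,box,show=True,a0=(.684,-.003)):
    p,d,K,T=load(f); hsv=cv2.cvtColor(p,cv2.COLOR_RGB2HSV)
    m=cv2.inRange(hsv,(12,120,70),(28,255,255)); x0,y0,x1,y1=box; z=np.zeros_like(m); z[y0:y1,x0:x1]=m[y0:y1,x0:x1]
    c,P=contplane(f,z,0.0755)
    q=np.array(a0)
    for i in range(6):
        k=np.abs(np.hypot(P[:,0]-q[0],P[:,1]-q[1])-.046)<(.006 if i<3 else .002)
        g=lambda s:np.hypot(P[k,0]-s[0],P[k,1]-s[1])-s[2]
        r=least_squares(g,[*q,.046],loss='soft_l1',f_scale=.0005); q=r.x[:2]
    print('axis',r.x.round(4),k.sum(),'res',np.abs(r.fun).mean().round(5))
    ring_m=cv2.morphologyEx(z,cv2.MORPH_CLOSE,np.ones((9,9)))
    w=cv2.inRange(hsv,(0,0,150),(179,90,255)); C=[]
    n,l,st,ce=cv2.connectedComponentsWithStats(w)
    for i in range(1,n):
        if 4<st[i,4]<150:
            M=onplane(f,*ce[i],.0755); dm=M[:2]-q
            if .034<np.hypot(*dm)<.045: print('mark px',ce[i].round(1),st[i,4],'r',np.hypot(*dm).round(4),'ang',np.degrees(np.arctan2(dm[1],dm[0])).round(2))
    return q
E
python3 - <<'E'
from ring import *
p,d=shot('wrist','w2'); print(tool()[0])
ring('w1',(120,0,270,120)); ring('w2',(120,0,400,300))
cv2.imwrite('pics/w2b.png',cv2.resize(p[:,:,::-1],(768,576)))
E
```

```text
time: 2.2
ee_pos: [0.5857, -0.0378, 0.2495]
tcp_rot: [-1.571, -0.001, -1.322]
ft_force: [0.4, 1.2, -0.5]
opening: 0.0855
[ 0.58524693 -0.03816268  0.24939052]
axis [ 0.6821 -0.0039  0.0455] 225 res 0.00066
mark px [166.7   8.1] 149 r 0.0393 ang 56.09
mark px [211.2   7.6] 45 r 0.0346 ang -16.19
axis [ 0.6828 -0.0024  0.0451] 234 res 0.00026
mark px [258.8  46. ] 38 r 0.0342 ang -17.43
```

View pics/w2b.png

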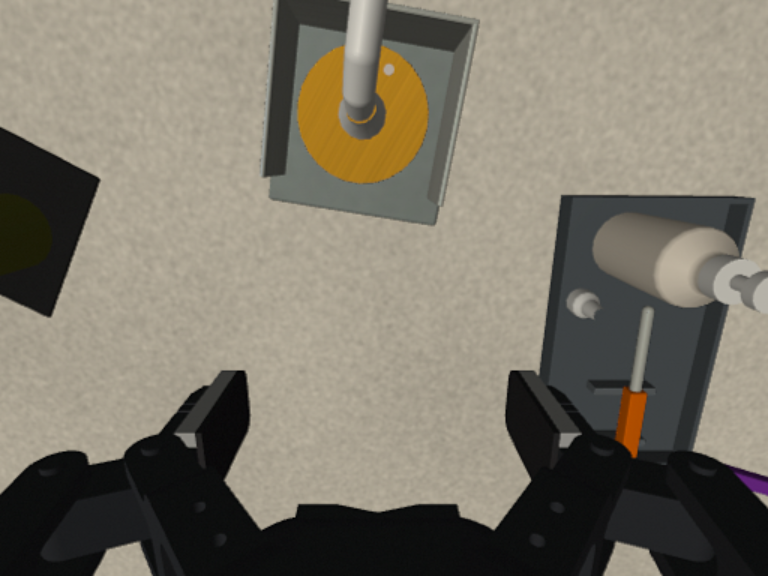

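```bash
python3 -m creep '[[[-5,42,-28],[5,0,0]],[[-5,42,-28],[10,0,0]],[[-5,38,-36],[10,0,0]],[[0,0,0],[10,0,0]],[[0,0,0],[5,0,0]],[[0,0,0],[0,0,0]],[[0,0,0],[0,0,0]]]'
python3 - <<'E'
from ring import *
p,d=shot('wrist','w3'); print(tool()[0])
cv2.imwrite('pics/w3b.png',cv2.convertScaleAbs(cv2.resize(p[:,:,::-1],(768,576)),alpha=1.2))
E
```

```text
time: 3.12
ee_pos: [0.508, -0.0395, 0.1181]
tcp_rot: [-0.917, 0.007, -1.316]
ft_force: [0.2, -0.2, 0.7]
opening: 0.0854
[ 0.50852356 -0.03929971  0.11850587]
```

View pics/w3b.png

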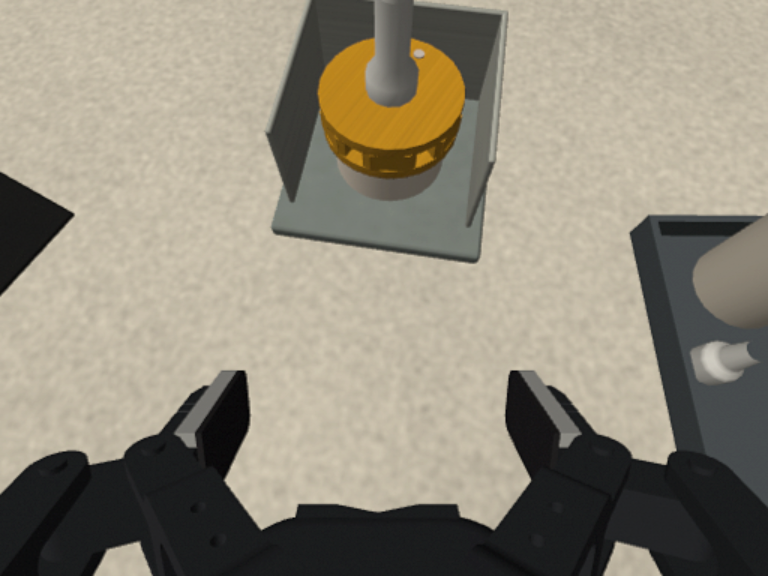

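```bash
cat > unwrap.py <<'E'
from h import *
def unwrap(f,out,ax,a0=110,a1=260,r=.046,box=None):
    p,d,K,T=load(f); A=np.radians(np.arange(a0,a1,.25)); Z=np.linspace(.078,.044,170)
    X=np.stack([np.broadcast_to(ax[0]+r*np.cos(A),(len(Z),len(A))),np.broadcast_to(ax[1]+r*np.sin(A),(len(Z),len(A))),np.broadcast_to(Z[:,None],(len(Z),len(A)))],-1)
    c=(X-T[:3,3])@T[:3,:3]; u=c@K.T; u=u[...,:2]/u[...,2:]
    im=cv2.remap(p,u[...,0].astype(np.float32),u[...,1].astype(np.float32),cv2.INTER_CUBIC)
    im=cv2.convertScaleAbs(im,alpha=1.8)
    for k,a in enumerate(range(a0,a1,10)): cv2.line(im,((a-a0)*4,0),((a-a0)*4,6 if a%50 else 14),(255,0,0),1)
    cv2.imwrite('pics/'+out+'.png',im[:,:,::-1])
E
python3 - <<'E'
from unwrap import *
unwrap('w3','uw3',(.6828,-.0024))
p=load('w3')[0]; cv2.imwrite('pics/w3c.png',cv2.convertScaleAbs(cv2.resize(p[15:145,175:345,::-1],None,fx=4.5,fy=4.5,interpolation=cv2.INTER_CUBIC),alpha=1.4))
from ring import ring
ring('w3',(180,10,330,130))
E
```

```text
axis [ 0.6843 -0.0017  0.0456] 195 res 0.00033
mark px [278.9  34.9] 26 r 0.0358 ang -16.15
```

View pics/uw3.png

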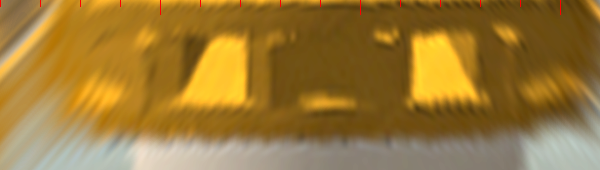

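View pics/w3c.png

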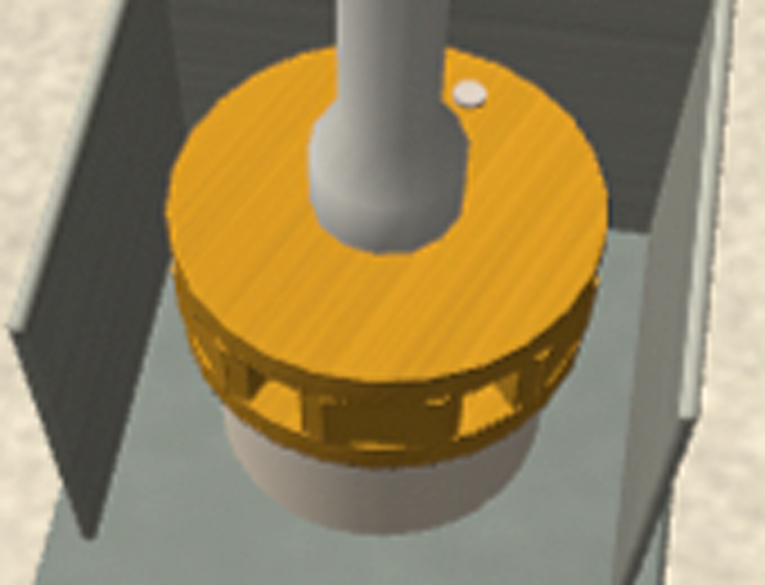

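Run:
```python
from h import *
delta([0.479,-0.315,0.15],15)
p,R=tool(); print((R@np.array([0,0,1])).round(2))
```

```text
shift [259.1 -86.1 -57.8] turn [-37.52  -0.46  -0.24] zang now 14.37
[0.77 0.2  0.61]
```

```bash
python3 -m creep '[[[50,-15,0],[-10,0,0]],[[50,-20,-10],[-10,0,0]],[[50,-20,-20],[-10,0,0]],[[50,0,-20],[-7.5,0,0]],[[50,0,0],[0,0,0]],[[0,0,0],[0,0,0]],[[0,0,0],[0,0,0]]]'
python3 - <<'E'
from h import *
p,d=shot('wrist','w4'); cv2.imwrite('pics/w4b.png',cv2.convertScaleAbs(cv2.resize(p[:,:,::-1],(768,576)),alpha=1.2))
delta([0.479,-0.315,0.15],15); print(tool()[0])
E
```

```text
time: 4.05
ee_pos: [0.5022, -0.2873, 0.1456]
tcp_rot: [-1.537, 0.012, -1.31]
ft_force: [0.3, 0.6, -0.8]
opening: 0.0854
shift [ 21.4  -5.7 -29.3] turn [-1.92 -0.01 -0.7 ] zang now 14.98
[ 0.50187189 -0.28666319  0.14551256]
```

View pics/w4b.png

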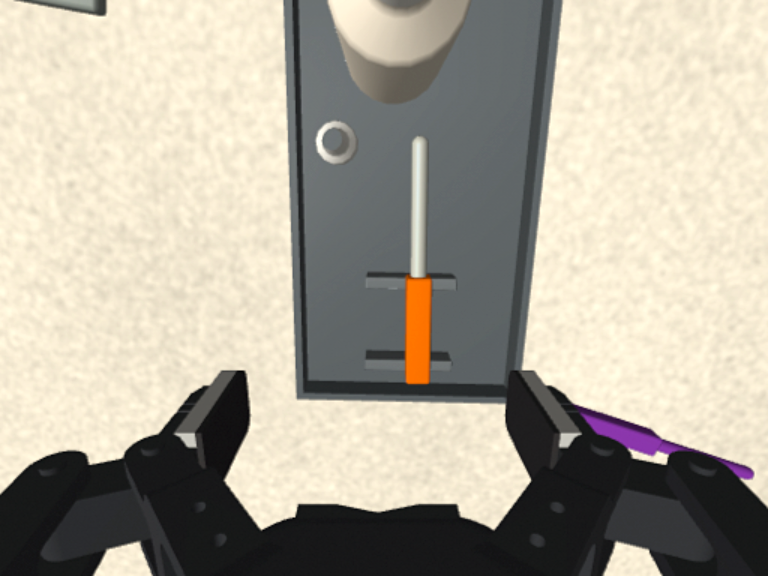

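Run:
```python
from h import *
p,d,K,T=load('w4'); hsv=cv2.cvtColor(p,cv2.COLOR_RGB2HSV); C=cloud('w4')
o=cv2.inRange(hsv,(5,180,120),(16,255,255)); o[:, :250]=0; o[:,320:]=0
c,P=contplane('w4',o,.038); r=cv2.minAreaRect((P[:,:2]*1e4).astype(np.float32)); print('handle',np.array(r[0])/1e4,np.array(r[1])/10,r[2])
a=onplane('w4',419/1.5,138/1.5,.03); b=onplane('w4',418.5/1.5,277/1.5,.03); print(a,b,np.degrees(np.arctan2(a[1]-b[1],a[0]-b[0])))
print('z',np.median(C[o>0][:,2]), 'tip',a)
h=np.array(r[0])/1e4; print('dist tip',np.hypot(*(a[:2]-h)), np.degrees(np.arctan2(a[1]-h[1],a[0]-h[0])))
delta([h[0],h[1],.031],14.1)
print('tray',[onplane('w4',u/1.5,v/1.5,.025).round(4) for u,v in [(297,397),(518,402)]], robot.read_state()['time'])
```

```text
handle [ 0.48169463 -0.31697073] [71.99464722 15.9459549 ] 15.664779663085938
[ 0.59449894 -0.28554045  0.03      ] [ 0.51419339 -0.30881323  0.03      ] 16.161748364559642
z 0.03821847381750068 tip [ 0.59449894 -0.28554045  0.03      ]
dist tip 0.11710112910448905 15.569251787108904
shift [ 25.4 113.2 -31.1] turn [-1.91  0.89 -0.71] zang now 14.98
tray [array([ 0.4083, -0.2517,  0.025 ]), array([ 0.4455, -0.4017,  0.025 ])] 4.1
```

```bash
python3 -m creep '[[[12,20,-15],[-1.9,-0.6,-0.7]],[[13,20,-16],[0,0,0]],[[0,0,0],[0,0,0]],[[0,0,0],[0,0,0]]]'
python3 - <<'E'
from h import *
delta([.4817,-.3170,.031],15.6); print(tool()[0])
E
```

```text
time: 4.6
ee_pos: [0.4783, -0.3193, 0.1042]
tcp_rot: [-1.57, 0.0, -1.3]
ft_force: [-0.7, -0.3, -0.1]
opening: 0.0853
shift [-1.3 73.3  3.8] turn [-0.03 -0.1  -0.03] zang now 15.5
[ 0.47834727 -0.31929239  0.10424776]
```

```bash
python3 -m creep '[[[-1,30,3],[0,0,0]],[[0,30,1],[0,0,0]],[[0,13,0],[0,0,0]],[[0,0,0],[0,0,0]],[[0,0,0],[0,0,0]]]'
python3 - <<'E'
from h import *
delta([.4817,-.3170,.031],15.6); print(tool()[0])
p,d=shot('wrist','w5'); cv2.imwrite('pics/w5b.png',cv2.resize(p[:,:,::-1],(768,576)))
E
```

```text
time: 5.22
ee_pos: [0.4838, -0.3179, 0.0333]
tcp_rot: [-1.568, -0.002, -1.299]
ft_force: [0.4, -0.1, -0.1]
opening: 0.0849
shift [-1.4  2.3 -1.7] turn [-0.15 -0.03  0.13] zang now 15.57
[ 0.48376123 -0.31791014  0.03327601]
```

View pics/w5b.png

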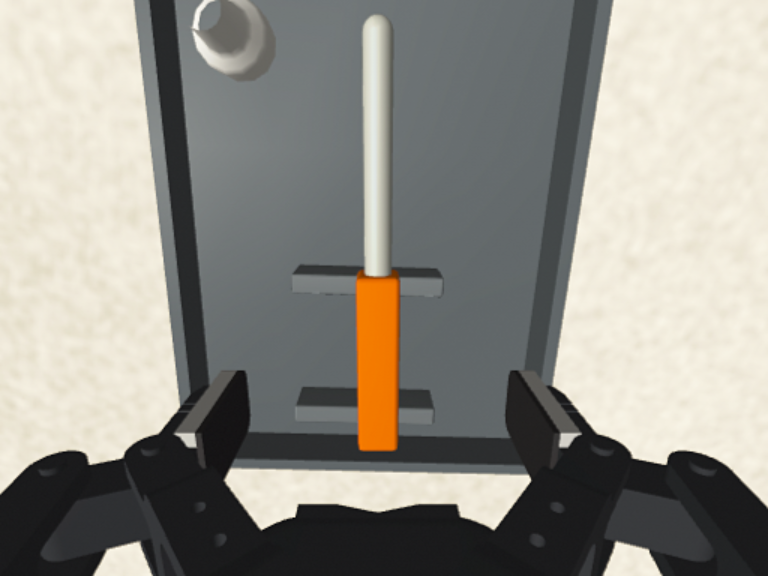

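```bash
python3 -m creep '[[[-1,1,-1],[0,0,0]],[[0,0,0],[0,0,0]],[[0,0,0],[0,0,0]],[[0,0,0],[0,0,0]],[[0,0,0],[0,0,0]],[[0,0,0],[0,0,0]]]' 1 100
python3 - <<'E'
from h import *
s=robot.read_state(); print(s['ft_force'],s['opening'])
p,d=shot('wrist','w6'); cv2.imwrite('pics/w6b.png',cv2.resize(p[:,:,::-1],(768,576)))
E
```

```text
time: 6.02
ee_pos: [0.4815, -0.3165, 0.0309]
tcp_rot: [-1.57, -0.001, -1.299]
ft_force: [-0.5, 0.4, 0.3]
opening: 0.0001
[-0.50046209  0.387938    0.29241553] 6.744993761663913e-05
```

View pics/w6b.png

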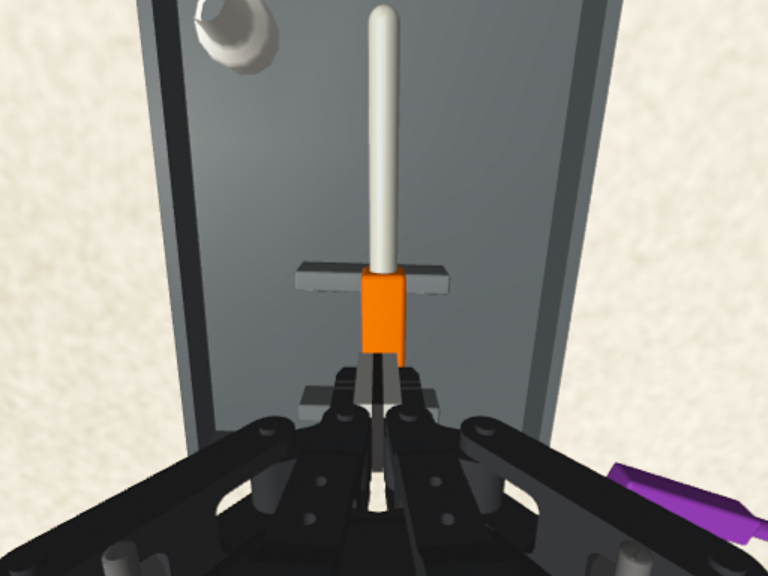

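Run:
```python
from h import *
C=cloud('w6'); p,R=tool()
for (u,v) in [(378,358),(370,358),(388,358),(365,380),(392,380),(384,300),(402,358),(345,375),(412,375),(378,440),(320,280)]:
    X=C[int(v/1.5),int(u/1.5)]; print((u,v),X.round(4),'tool',((R.T@(X-p))*1000).round(1))
X=C[150:330,200:310].reshape(-1,3);
```

```text
(378, 358) [ 0.491  -0.3139  0.0512] tool [ -0.  -20.3   9.9]
(370, 358) [ 0.49   -0.311   0.0506] tool [ -3.  -19.7   9.6]
(388, 358) [ 0.4919 -0.3167  0.0514] tool [  3.  -20.5  10. ]
(365, 380) [ 0.4893 -0.3101  0.0659] tool [ -4.1 -35.    9.3]
(392, 380) [ 0.4919 -0.3178  0.0667] tool [  4.  -35.8   9.7]
(384, 300) [ 0.5069 -0.3117  0.0381] tool [ 2.1 -7.2 25.8]
(402, 358) [ 0.4874 -0.3241  0.0378] tool [ 8.9 -6.9  3.6]
(345, 375) [ 0.4839 -0.3046  0.0557] tool [-10.8 -24.8   5.5]
(412, 375) [ 0.4902 -0.3253  0.0566] tool [ 10.7 -25.7   6. ]
(378, 440) [ 0.4802 -0.3168  0.0808] tool [ -0.1 -50.   -1.4]
(320, 280) [ 0.5036 -0.2869  0.0219] tool [-22.6   9.   29.1]
```

Run:
```python
from h import *
for f in ('w6','w5','w2'):
    p,d,K,T=load(f); 
    # tool coords from cam: cam in tool constant
    Rc=np.array([[1,0,-.001],[.001,-.29,.957],[-.001,-.957,-.29]]); tc=np.array([-.0002,-.1549,.0726])
    v,u=np.mgrid[0:384,0:512]; r=np.stack([u,v,np.ones_like(u)],-1)@np.linalg.inv(K).T*d[...,None]; X=(r@Rc.T+tc)*1000
    hsv=cv2.cvtColor(p,cv2.COLOR_RGB2HSV)
    k=(hsv[...,2]<120)&(hsv[...,1]<100)&(np.abs(X[...,0])<62)&(X[...,2]<25)&(X[...,2]>-30)&(X[...,1]<(5 if f!='w2' else 60))&(d>0.05)&(v>200)
    Y=X[k]; print(f,k.sum(), 'ymax',np.percentile(Y[:,1],[90,97,99,100]).round(1)); q=Y[Y[:,1].argsort()[-400::80]]; print(q.round(1))
    print('d at px',[(X[b,a]).round(1) for a,b in [(160,249),(345,249),(160,265),(150,280)]])
```

```text
w6 38078 ymax [-61.9 -39.5 -26.7  -5. ]
[[-12.6 -27.2   6.2]
 [ -2.4 -25.4  10.2]
 [  7.4 -23.8   5.6]
 [  4.5 -22.1  10.2]
 [ 12.2 -20.2   5.4]]
d at px [array([-62.6,  25.2, -19.4]), array([ 63.4,  25.4, -19.6]), array([-63.8,  25.5, -31.9]), array([-71.7,  24.8, -43.4])]
w5 30086 ymax [-52.1 -36.6 -30.7  -2.6]
[[ 46.5 -31.8   9.6]
 [-42.9 -30.9   0.8]
 [ 42.6 -30.   -8.6]
 [ 42.5 -28.7 -10. ]
 [-43.2 -27.2   5.2]]
d at px [array([-42.7, -32.3,  10. ]), array([ 43.3, -31.8,   9.7]), array([-43.2, -33.1,   2. ]), array([-43. , -47.3,   3.2])]
w2 30032 ymax [-52.2 -36.9 -31.1 -25.3]
[[-52.9 -32.1   5.7]
 [-43.2 -31.3   2.6]
 [ 48.9 -30.2   9.4]
 [ 42.3 -29.2   2.5]
 [ 42.5 -27.5 -10.8]]
d at px [array([-43.1, -31. ,   9.3]), array([ 42.9, -32.7,  10.1]), array([-43.1, -33.2,   2.1]), array([-43. , -47.3,   3.2])]
```

```bash
python3 -m creep '[[[0,-10,0],[0,0,0]],[[0,0,0],[0,0,0]],[[0,0,0],[0,0,0]],[[0,0,0],[0,0,0]]]' 0 100
python3 - <<'E'
from h import *
p,d=shot('wrist','w7'); hsv=cv2.cvtColor(p,cv2.COLOR_RGB2HSV); o=cv2.inRange(hsv,(5,180,120),(16,255,255)); o[:, :200]=0;o[:,320:]=0
c,P=contplane('w7',o,.038); r=cv2.minAreaRect((P[:,:2]*1e4).astype(np.float32)); print('handle',np.array(r[0])/1e4,np.array(r[1])/10,r[2]); h=np.array(r[0])/1e4
delta([h[0],h[1],-.006],r[2]); s=robot.read_state(); print(s['opening'],s['time'])
delta([h[0],h[1],-.006],15.6)
E
```

```text
time: 6.58
ee_pos: [0.4814, -0.3165, 0.0409]
tcp_rot: [-1.57, -0.0, -1.299]
ft_force: [-0.8, -0.1, 0.4]
opening: 0.0724
handle [ 0.48256191 -0.31788425] [72.62271118 15.54155579] 15.338276863098145
shift [ 1.7 46.8  0.7] turn [-0.06  0.22  0.02] zang now 15.56
0.07871069762004351 6.625
shift [ 1.7 46.8  0.7] turn [-0.06 -0.04  0.02] zang now 15.56
```

```bash
python3 -m creep '[[[1.5,15,0.5],[0,0,0]],[[0,10,0],[0,0,0]],[[0,8,0],[0,0,0]],[[0,7,0],[0,0,0]],[[0,0,0],[0,0,0]]]'
python3 - <<'E'
from h import *
p,d=shot('wrist','w8'); cv2.imwrite('pics/w8b.png',cv2.resize(p[:,:,::-1],(768,576)))
s=robot.read_state(); print(s['ft_force'])
C=cloud('w8')
for a,b in [(160,249),(345,249),(161,252),(344,252)]: print(C[b,a].round(4))
E
```

```text
time: 7.25
ee_pos: [0.4819, -0.3174, 0.0]
tcp_rot: [-1.571, 0.001, -1.299]
ft_force: [0.5, 0.2, -0.7]
opening: 0.0855
[ 0.97278998  0.33328636 -0.35150469]
[ 0.4798 -0.2738  0.032 ]
[ 0.5032 -0.3567  0.0326]
[ 0.4777 -0.2743  0.0307]
[ 0.5021 -0.3563  0.0336]
```

View pics/w8b.png

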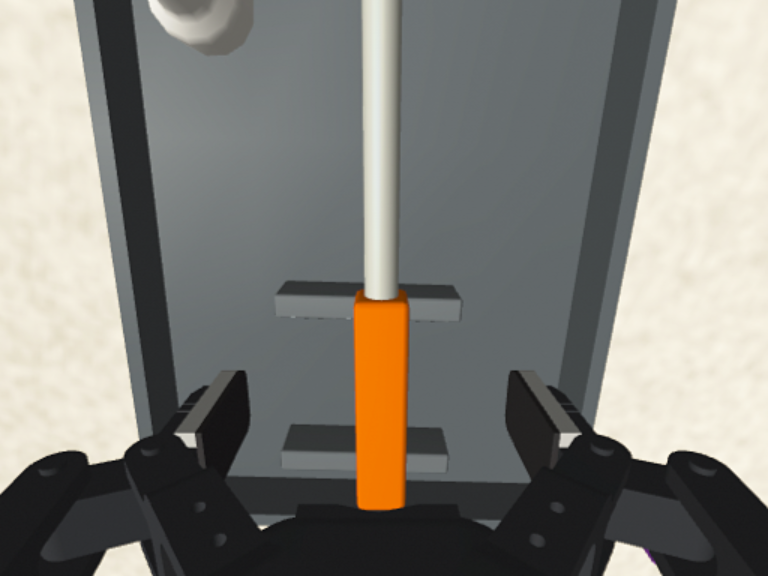

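```bash
python3 -m creep '[[[0.7,5,0],[0,0,0]],[[0,0,0],[0,0,0]],[[0,0,0],[0,0,0]],[[0,0,0],[0,0,0]],[[0,0,0],[0,0,0]],[[0,0,0],[0,0,0]]]' 1 100
python3 - <<'E'
from h import *
s=robot.read_state(); print(s['ft_force'],s['moment'],s['opening'],s['ee_pos'])
p,d=shot('wrist','w9'); cv2.imwrite('pics/w9b.png',cv2.resize(p[:,:,::-1],(768,576)))
E
```

```text
time: 8.05
ee_pos: [0.483, -0.3188, -0.0036]
tcp_rot: [-1.569, -0.001, -1.299]
ft_force: [-0.3, 0.3, 2.9]
opening: 0.0146
[-0.28759757  0.30001159  2.94300642] [-0.01472623  0.04768567 -0.02402197] 0.014575221949223458 [ 0.48301414 -0.31879923 -0.00361933]
```

View pics/w9b.png

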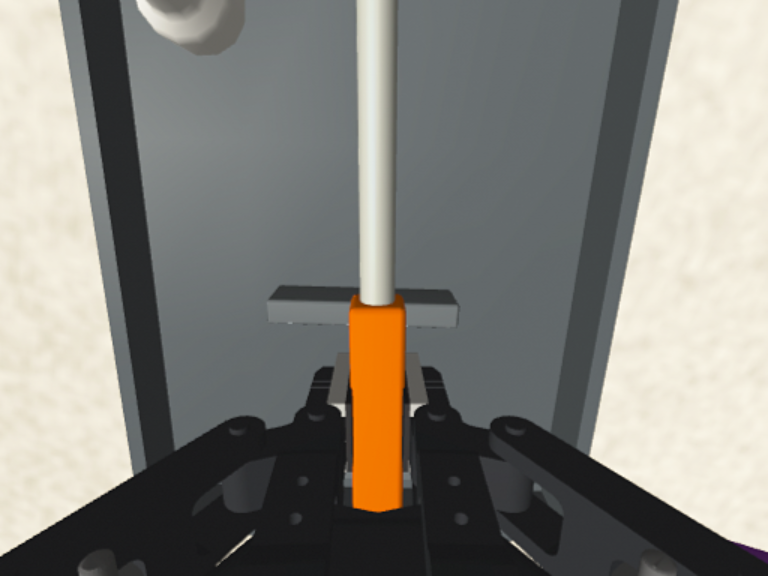

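```bash
python3 -m creep '[[[0,-15,0],[0,0,0]],[[0,-30,0],[0,0,0]],[[0,-40,-10],[0,0,0]],[[0,-20,-20],[0,0,0]],[[0,0,0],[0,0,0]],[[0,0,0],[0,0,0]]]'
python3 - <<'E'
from h import *
s=robot.read_state(); print(s['ft_force'],s['moment'],s['opening'])
p,d=shot('wrist','w10'); cv2.imwrite('pics/w10b.png',cv2.resize(p[:,:,::-1],(512,384)))
a=np.radians(223); R=.190
delta([.6835+R*np.cos(a),-.0022+R*np.sin(a),.10],43)
E
```

```text
time: 8.85
ee_pos: [0.4534, -0.3261, 0.1004]
tcp_rot: [-1.57, 0.0, -1.299]
ft_force: [-0.5, -0.8, -2.5]
opening: 0.0143
[-0.50876449 -0.77066036 -2.45320484] [0.01641515 0.04729778 0.01329332] 0.014310685924721532
shift [-1.624e+02  1.000e-01  1.400e+02] turn [ -0.04 -27.44  -0.06] zang now 15.56
```

View pics/w10b.png

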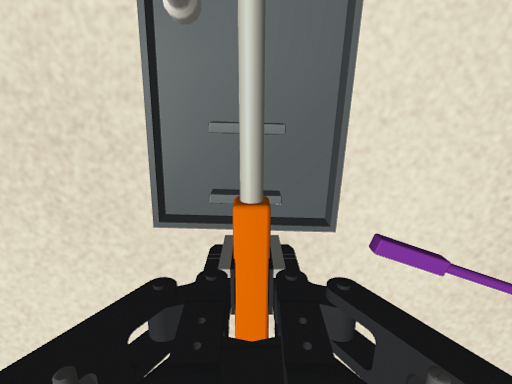

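```bash
python3 - <<'E'
from h import *
p,d,K,T=load('w10'); Rc=np.array([[1,0,-.001],[.001,-.29,.957],[-.001,-.957,-.29]]); tc=np.array([-.0002,-.1549,.0726])
v,u=np.mgrid[0:384,0:512]; r=np.stack([u,v,np.ones_like(u)],-1)@np.linalg.inv(K).T*d[...,None]; X=(r@Rc.T+tc)*1000
for row in (10,50,100,150,180,215,250,300,320):
    seg=X[row,225:280]; k=seg[:,1]<-25; s=seg[k]; i=s[:,1].argmin(); print(row,'x',np.median(s[:,0]).round(1),'ytop',s[:,1].min().round(1),'z',np.median(s[:,2]).round(1))
E
python3 -m creep '[[[-30,0,26],[0,0,0]],[[-44,0,38],[0,-3,0]],[[-45,0,34],[0,-9,0]],[[-43,0,24],[0,-9,0]],[[0,0,0],[0,-6.5,0]],[[0,0,0],[0,0,0]]]'
python3 - <<'E'
from h import *
a=np.radians(223); R=.190
delta([.6835+R*np.cos(a),-.0022+R*np.sin(a),.10],43)
E
```

```text
10 x -0.4 ytop -39.4 z 105.5
50 x -0.4 ytop -39.6 z 92.7
100 x -0.4 ytop -39.9 z 75.4
150 x -0.2 ytop -39.0 z 56.5
180 x -0.2 ytop -39.9 z 44.1
215 x -0.2 ytop -42.7 z 30.2
250 x -0.2 ytop -154.9 z 14.2
300 x -0.2 ytop -154.9 z -10.3
320 x -0.0 ytop -82.2 z -21.1
time: 9.65
ee_pos: [0.5142, -0.134, 0.0996]
tcp_rot: [-1.571, 0.001, -0.818]
ft_force: [-1.0, 0.0, -1.7]
opening: 0.0144
shift [19.  -0.5 23.7] turn [ 0.02  0.11 -0.06] zang now 43.11
```

```bash
python3 -m creep '[[[10,20,12],[0,0,0]],[[9,25,12],[0,0,0]],[[0,20,0],[0,0,0]],[[0,8,0],[0,0,0]],[[0,0,0],[0,0,0]],[[0,0,0],[0,0,0]]]'
python3 - <<'E'
from h import *
a=np.radians(223); R=.190
delta([.6835+R*np.cos(a),-.0022+R*np.sin(a),.027],43)
s=robot.read_state(); print(s['ft_force'],s['moment'])
p,d=shot('scene','s1'); cv2.imwrite('pics/s1c.png',cv2.convertScaleAbs(cv2.resize(p[150:250,220:350,::-1],None,fx=5,fy=5,interpolation=cv2.INTER_CUBIC),alpha=2))
p,d=shot('top','t1'); cv2.imwrite('pics/t1c.png',cv2.convertScaleAbs(cv2.resize(p[130:220,210:300,::-1],None,fx=6,fy=6,interpolation=cv2.INTER_CUBIC),alpha=1.6))
E
```

```text
time: 10.4
ee_pos: [0.5459, -0.1333, 0.0288]
tcp_rot: [-1.569, -0.002, -0.82]
ft_force: [0.2, 0.6, -2.1]
opening: 0.0147
shift [-2.1  1.8  0. ] turn [-0.09  0.01  0.13] zang now 43.01
[ 0.19182266  0.55868864 -2.08218926] [-0.00015246  0.07037648  0.0345549 ]
```

View pics/s1c.png

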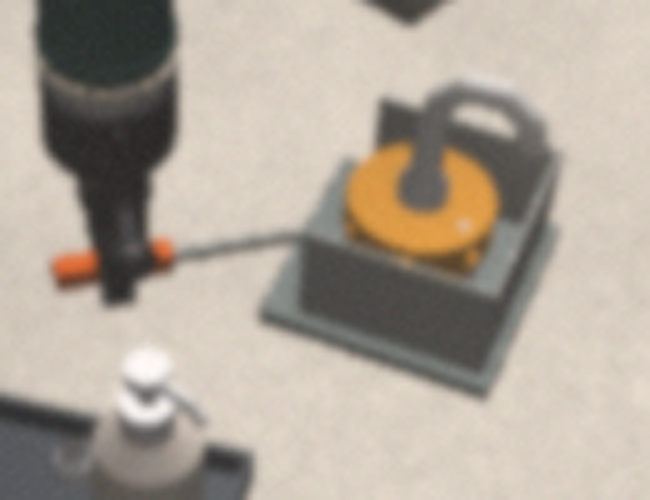

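View pics/t1c.png

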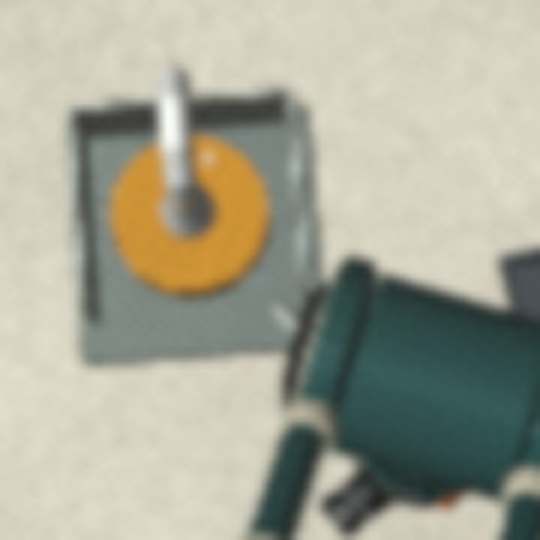

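Run:
```python
from h import *
from ring import ring
q=onplane('t1',210+276/6,130+307/6,.061+.003); print('tip top',q)
p,R=tool(); print('tip exp',p+R@np.array([-.0003,-.0345,.120]))
ring('t1',(220,145,262,185)); ring('top0',(220,145,262,185))
```

```text
tip top [ 0.63166717 -0.05422074  0.064     ]
tip exp [ 0.63353098 -0.05111808  0.06381131]
axis [ 0.6847 -0.0028  0.045 ] 45 res 0.00054
axis [ 0.6847 -0.0028  0.045 ] 45 res 0.00054
```

```bash
python3 -m creep '[[[-1.5,1,0],[0,0,0]],[[0,0,8],[0,0,0]],[[0,0,8],[0,0,0]],[[0,0,6],[0,0,0]],[[0,0,3],[0,0,0]],[[0,0,3],[0,0,0]],[[0,0,2],[0,0,0]],[[0,0,0],[0,0,0]]]'
python3 - <<'E'
from h import *
a=np.radians(223); R=.143
delta([.684+R*np.cos(a),-.0025+R*np.sin(a),.027],43)
p,Rm=tool(); s=robot.read_state(); print('tool force',(Rm.T@s['ft_force']).round(2),(Rm.T@s['moment']).round(3))
E
```

```text
time: 11.5
ee_pos: [0.5663, -0.1113, 0.027]
tcp_rot: [-1.57, -0.001, -0.819]
ft_force: [-0.6, -0.5, -2.3]
opening: 0.0147
shift [ 0.8 -0.  17.3] turn [-0.04  0.07  0.06] zang now 43.07
tool force [-0.05  2.33 -0.72] [-0.093  0.018 -0.018]
```

```bash
python3 -m creep '[[[0.4,0,3],[0,0,0]],[[0.3,0,3],[0,0,0]],[[0,0,3],[0,0,0]],[[0,0,3],[0,0,0]],[[0,0,0],[0,0,0]]]'
python3 - <<'E'
from h import *
a=np.radians(223); R=.143
delta([.684+R*np.cos(a),-.0025+R*np.sin(a),.027],43)
p,Rm=tool(); s=robot.read_state(); print('tool force',(Rm.T@s['ft_force']).round(2),(Rm.T@s['moment']).round(3))
p,d=shot('scene','s2'); cv2.imwrite('pics/s2c.png',cv2.convertScaleAbs(cv2.resize(p[150:250,220:350,::-1],None,fx=5,fy=5,interpolation=cv2.INTER_CUBIC),alpha=2))
E
```

```text
time: 12.12
ee_pos: [0.5757, -0.1035, 0.0271]
tcp_rot: [-1.57, -0.001, -0.819]
ft_force: [-0.2, 0.2, -2.3]
opening: 0.0146
shift [0.  0.1 5.1] turn [-0.05  0.08  0.07] zang now 43.08
tool force [-0.29  2.35  0.  ] [-0.056 -0.008 -0.018]
```

View pics/s2c.png

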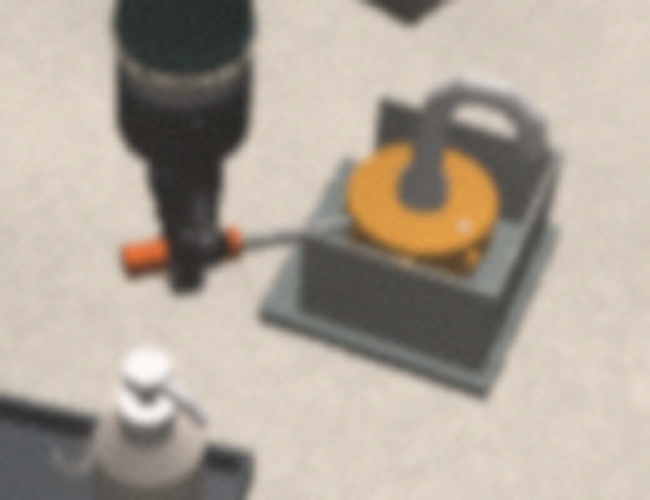

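```bash
cat > tau.py <<'E'
from h import *
AX=np.array([.684,-.0025])
def tau(n=1):
    out=[]
    for i in range(n):
        s=robot.read_state(); p=s['ee_pos']; F=s['ft_force']; M=s['moment']; r=p[:2]-AX
        t1=r[0]*F[1]-r[1]*F[0]; out.append([t1,M[2],t1+M[2],F[0],F[1],F[2]])
        if i<n-1: robot.read_camera('wrist')
    o=np.array(out); R=Ro.from_euler('xyz',s['tcp_rot']).as_matrix(); h=np.degrees(np.arctan2(R[1,2],R[0,2])); a=np.degrees(np.arctan2(r[1],r[0]))%360
    print('t',s['time'].__round__(2),'R %.4f phi %.2f head %.2f z %.4f'%(np.hypot(*r),a,h,p[2]),'| rxF, Mz, tau:',o[:,:3].mean(0).round(3),'F',o[:,3:].mean(0).round(2),'sd',o[:,2].std().round(3),'op',round(s['opening'],4))
    delta([AX[0]+.146*np.cos(np.radians(h+180)),AX[1]+.146*np.sin(np.radians(h+180)),.027],h)
E
python3 -m creep '[[[0,0,2],[0,0,0]],[[0,0,0],[0,0,0]]]'; python3 -c "
from tau import *
tau(3)"
python3 -m creep '[[[-2.5,0,0],[0,1,0]],[[-5.1,0,0.1],[0,2,0]],[[-5.1,0,0.1],[0,2,0]],[[-5.1,0,0.1],[0,2,0]],[[-5.1,0,0.1],[0,2,0]]]'; python3 -c "
from tau import *
tau(1)"
```

```text
time: 12.42
ee_pos: [0.5763, -0.1027, 0.0268]
tcp_rot: [-1.571, -0.001, -0.819]
ft_force: [-2.0, -3.9, -2.2]
opening: 0.0144
t 12.53 R 0.1471 phi 222.95 head 43.06 z 0.0268 | rxF, Mz, tau: [ 0.154 -0.082  0.072] F [-2.38 -3.65 -2.36] sd 0.074 op 0.0144
shift [ 0.3 -0.2  1.1] turn [0.01 0.   0.04] zang now 43.06
time: 13.15
ee_pos: [0.5632, -0.0864, 0.0273]
tcp_rot: [-1.57, -0.004, -0.98]
ft_force: [-0.7, -11.4, -2.7]
opening: 0.0147
t 13.15 R 0.1471 phi 214.77 head 33.86 z 0.0273 | rxF, Mz, tau: [ 1.317 -0.949  0.368] F [ -0.73 -11.41  -2.68] sd 0.0 op 0.0147
shift [-2.3  0.3  1.1] turn [-0.04 -0.    0.24] zang now 33.86
```

```bash
python3 -m creep '[[[-2,0,-2],[0,0,0]],[[-5.2,0,0.1],[0,2,0]],[[-5.2,0,0.1],[0,2,0]],[[-5.2,0,0.1],[0,2,0]],[[-5.2,0,0.1],[0,2,0]],[[-5.2,0,0.1],[0,2,0]]]'; python3 -c "
from tau import *
tau(1)"
```

```text
time: 13.9
ee_pos: [0.5495, -0.0625, 0.0277]
tcp_rot: [-1.566, -0.004, -1.155]
ft_force: [2.8, -8.0, -4.2]
opening: 0.0145
t 13.9 R 0.1473 phi 204.03 head 23.81 z 0.0277 | rxF, Mz, tau: [ 1.241 -1.076  0.165] F [ 2.81 -7.97 -4.2 ] sd 0.0 op 0.0145
shift [-0.6  0.7  1.3] turn [-0.27 -0.    0.25] zang now 23.81
```

```bash
python3 -m creep '[[[-6.5,0.7,0],[0,2.5,0]],[[-6.5,0,0.1],[0,2.5,0]],[[-6.5,0,0.1],[0,2.5,0]],[[-6.5,0,0.1],[0,2.5,0]],[[-6.5,0,0.1],[0,2.5,0]],[[-6.5,0,0.1],[0,2.5,0]],[[-6.5,0,0.1],[0,2.5,0]],[[-6.5,0,0.1],[0,2.5,0]]]'; python3 -c "
from tau import *
tau(1)"
```

```text
time: 14.9
ee_pos: [0.5368, -0.0122, 0.0272]
tcp_rot: [-1.564, -0.002, -1.505]
ft_force: [2.7, -9.3, -3.7]
opening: 0.0145
t 14.9 R 0.1475 phi 183.77 head 3.79 z 0.0272 | rxF, Mz, tau: [ 1.398 -1.075  0.323] F [ 2.68 -9.32 -3.67] sd 0.0 op 0.0145
shift [0.1 0.2 1.5] turn [-0.36 -0.    0.12] zang now 3.79
```

```bash
python3 -m creep '[[[-6.5,0,0.1],[0,2.5,0]],[[-6.5,0,0.1],[0,2.5,0]],[[-6.5,0,0.1],[0,2.5,0]],[[-6.5,0,0.1],[0,2.5,0]],[[-6.5,0,0.1],[0,2.5,0]],[[-6.5,0,0.1],[0,2.5,0]],[[-6.5,0,0.1],[0,2.5,0]],[[-6.5,0,0.1],[0,2.5,0]]]'; python3 -c "
from tau import *
tau(1)"
```

```text
time: 15.9
ee_pos: [0.5412, 0.0394, 0.027]
tcp_rot: [-1.566, -0.0, -1.853]
ft_force: [2.2, -9.1, -1.8]
opening: 0.0146
t 15.9 R 0.1489 phi 163.65 head -16.18 z 0.0270 | rxF, Mz, tau: [ 1.207 -0.862  0.346] F [ 2.17 -9.09 -1.84] sd 0.0 op 0.0146
shift [0.5 0.  2.9] turn [-0.29 -0.    0.  ] zang now -16.18
```

```bash
python3 -m creep '[[[-6.5,0,0.3],[0,2.5,0]],[[-6.5,0,0.3],[0,2.5,0]],[[-6.5,0,0.3],[0,2.5,0]],[[-6.5,0,0.2],[0,2.5,0]],[[-6.5,0,0.2],[0,2.5,0]],[[-5.2,0,0.1],[0,2,0]],[[0,0,0],[0,0,0]]]'; python3 -c "
from tau import *
from ring import ring
tau(2)
p,d=shot('top','t2'); ring('t2',(220,145,262,185))
cv2.imwrite('pics/t2c.png',cv2.convertScaleAbs(cv2.resize(p[130:220,190:280,::-1],None,fx=6,fy=6,interpolation=cv2.INTER_CUBIC),alpha=1.6))
p,d=shot('scene','s3'); cv2.imwrite('pics/s3c.png',cv2.convertScaleAbs(cv2.resize(p[130:250,220:350,::-1],None,fx=5,fy=5,interpolation=cv2.INTER_CUBIC),alpha=2))
"
```

```text
time: 16.77
ee_pos: [0.5555, 0.0742, 0.0266]
tcp_rot: [-1.568, 0.001, -2.104]
ft_force: [-0.6, -6.7, -2.0]
opening: 0.0147
t 16.82 R 0.1498 phi 149.21 head -30.56 z 0.0266 | rxF, Mz, tau: [ 0.844 -0.616  0.228] F [-0.14 -6.48 -1.43] sd 0.038 op 0.0144
shift [ 0.6 -0.4  3.8] turn [-0.15  0.   -0.03] zang now -30.56
axis [ 0.6848 -0.003   0.045 ] 43 res 0.00049
```

View pics/t2c.png

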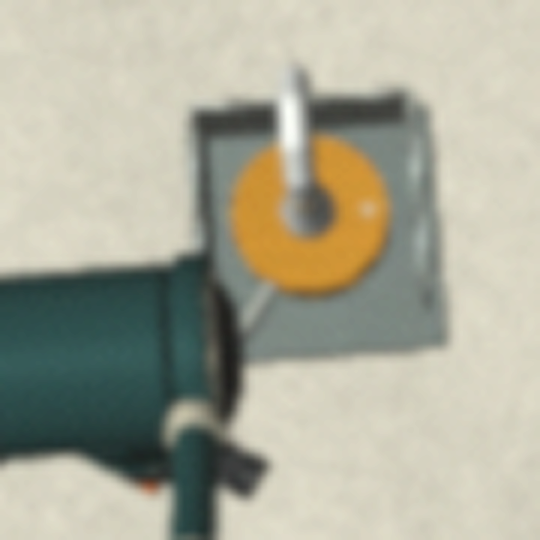

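View pics/s3c.png

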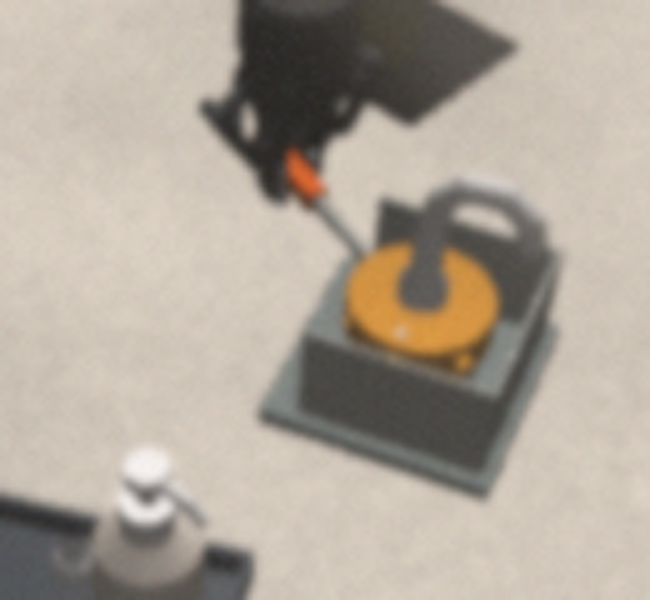

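```bash
python3 -m creep '[[[2,0,-8],[0,0,0]],[[0,0,-16],[0,0,0]],[[0,0,-20],[0,0,0]],[[0,0,0],[0,0,0]]]'; python3 -c "
from tau import *
tau(1)
p,d,K,T=load('t2'); hsv=cv2.cvtColor(p,cv2.COLOR_RGB2HSV)
sub=p[155:175,244:258].astype(int); print(hsv[155:175,244:258,1])
"
```

```text
time: 17.42
ee_pos: [0.5132, 0.0966, 0.0257]
tcp_rot: [-1.571, -0.0, -2.1]
ft_force: [-0.3, 0.2, -2.4]
opening: 0.0143
t 17.43 R 0.1975 phi 149.87 head -30.33 z 0.0257 | rxF, Mz, tau: [-0.003  0.049  0.046] F [-0.31  0.2  -2.39] sd 0.0 op 0.0143
shift [-0.7 -1.4 51.5] turn [0.04 0.   0.02] zang now -30.33
[[188 187 187 178 163 131  80  27  18  22  21  18  22  18]
 [189 190 188 190 185 171 138  87  28  18  21  21  21  20]
 [187 190 189 186 190 186 172 139  73  24  18  21  21  17]
 [190 190 188 190 188 189 186 168 122  49  18  21  21  20]
 [187 190 190 189 189 189 189 181 152  90  27  21  21  20]
 [179 187 190 188 188 188 190 186 170 126  52  18  21  23]
 [152 174 186 188 190 188 186 186 181 149  78  22  22  23]
 [109 159 180 188 188 186 186 182 180 161 102  25  22  21]
 [ 69 136 174 189 190 177 158 149 163 162 117  39  21  18]
 [ 45 118 169 188 186 165 130 112 136 160 126  46  21  18]
 [ 41 111 165 186 186 170 133 117 143 165 130  47  15  19]
 [ 44 115 167 190 188 180 164 155 168 173 132  49  19  19]
 [ 81 143 177 187 190 188 184 182 186 176 124  34  16  19]
 [136 168 185 190 189 188 189 187 190 175 114  23  18  18]
 [171 185 188 187 189 189 189 189 189 170  99  20  22  18]
 [187 188 189 189 187 189 188 189 187 158  74  13  21  21]
 [190 190 192 190 188 190 190 189 179 129  44  19  18  21]
 [188 190 190 190 187 190 187 185 157  87  20  18  21  21]
 [188 188 188 188 188 189 188 171 110  38  16  18  18  21]
 [190 190 189 188 187 188 174 123  47  16  18  21  18  18]]
```

```bash
python3 -c "
from tau import *
A=np.array([.6847,-.0028])
def cen(f,x0,y0,x1,y1):
    p=load(f)[0]; S=cv2.cvtColor(p,cv2.COLOR_RGB2HSV)[y0:y1,x0:x1,1].astype(float); w=np.clip(180-S,0,None); v,u=np.mgrid[y0:y1,x0:x1]; return (u*w).sum()/w.sum(),(v*w).sum()/w.sum()
for f,b in (('t2',(249,162,253,168)),('t1',(242,153,248,159))):
    c=cen(f,*b); M=onplane(f,*c,.0755)[:2]-A; print(f,c,np.hypot(*M),np.degrees(np.arctan2(M[1],M[0])))
"
```

```text
t2 (np.float64(250.82391304347826), np.float64(164.41304347826087)) 0.033100872239075284 -82.94394714976038
t1 (np.float64(244.08318584070796), np.float64(155.02566371681417)) 0.038278598704525046 -13.232275067551939
```

```bash
python3 -m creep '[[[0,-45,-4],[0,0,0]],[[0,-60,0],[0,0,0]],[[0,-55,0],[0,0,0]],[[33,-24,36],[0,0,0]],[[33,0,36],[0,0,0]],[[33,0,36],[0,-10,0]],[[25,0,40],[0,-10,0]],[[0,0,0],[0,-10,0]],[[0,0,0],[0,0,0]],[[0,0,0],[0,0,0]]]'; python3 -c "
from ring import *
p,d=shot('wrist','w11'); print(tool()[0]); cv2.imwrite('pics/w11b.png',cv2.resize(p[:,:,::-1],(768,576)))
ring('w11',(60,0,240,200))
"
```

```text
time: 18.68
ee_pos: [0.5835, -0.0794, 0.2102]
tcp_rot: [-1.57, -0.0, -1.58]
ft_force: [-0.2, 0.0, -1.6]
opening: 0.0148
[ 0.58353948 -0.0792779   0.21025375]
axis [ 0.683  -0.0027  0.0458] 268 res 0.00063
```

View pics/w11b.png

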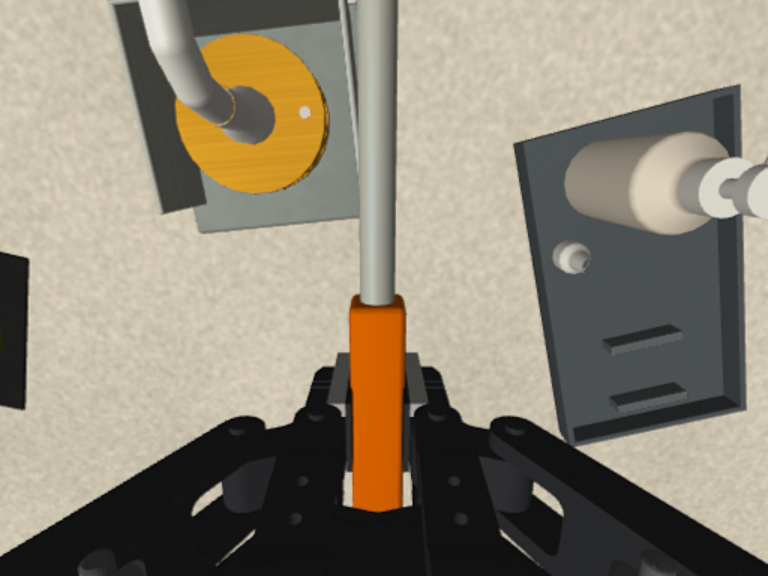

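```bash
python3 -c "
from tau import *
p,d,K,T=load('w11'); S=cv2.cvtColor(p,cv2.COLOR_RGB2HSV)
w=((S[...,1]<110)).astype(float); w[:, :195]=0; w[:,212:]=0; w[:66]=0; w[84:]=0
v,u=np.nonzero(w); c=(u.mean(),v.mean()); print(c,len(u))
for A in ((.683,-.0027),(.6825,-.0022)):
    M=onplane('w11',*c,.0755)[:2]-np.array(A); print(np.hypot(*M),np.degrees(np.arctan2(M[1],M[0])))
a=np.radians(213); R=.19
delta([.684+R*np.cos(a),-.0025+R*np.sin(a),.21],33)
"
```

```text
(np.float64(202.9607843137255), np.float64(74.56862745098039)) 51
0.03314394235718522 -85.06781349569268
0.03368815421622053 -84.29366731514666
shift [ 27.2   0.2 -58.6] turn [-7.000e-02 -3.351e+01  3.000e-02] zang now -0.51
```

```bash
python3 -m creep '[[[9,0,-22],[0,0,0]],[[9,0,-22],[0,-5,0]],[[9,20,-20],[0,-10,0]],[[4,20,-4],[0,-10,0]],[[0,30,0],[0,-10,0]],[[0,30,0],[0,0,0]],[[0,30,0],[0,0,0]],[[0,20,0],[0,0,0]],[[0,0,0],[0,0,0]]]'; python3 -c "
from tau import *
a=np.radians(214.5); R=.192
delta([.684+R*np.cos(a),-.0025+R*np.sin(a),.0268],34.5); print(tool()[0])
"
```

```text
time: 19.85
ee_pos: [0.5159, -0.112, 0.0586]
tcp_rot: [-1.572, 0.002, -0.968]
ft_force: [0.1, 0.3, -2.1]
opening: 0.0142
shift [ 5.  31.8  8.6] turn [ 0.09  0.05 -0.12] zang now 34.55
[ 0.51588276 -0.11203306  0.05859833]
```

```bash
python3 -m creep '[[[3,16,0],[0,0,0]],[[2,15,0],[0,0,0]],[[0,0,9],[0,0,0]],[[0,0,8],[0,0,0]],[[0,0,0],[0,0,0]],[[0,0,0],[0,0,0]]]'; python3 -c "
from tau import *
a=np.radians(214.5); R=.192
delta([.684+R*np.cos(a),-.0025+R*np.sin(a),.0268],34.5); print(tool()[0]); tau(1)
"
```

```text
time: 20.6
ee_pos: [0.5351, -0.1075, 0.0297]
tcp_rot: [-1.569, -0.001, -0.967]
ft_force: [0.5, 0.0, -2.2]
opening: 0.0143
shift [-2.2  2.9 -9.8] turn [-0.08  0.09  0.08] zang now 34.59
[ 0.53506207 -0.10753237  0.0296781 ]
t 20.6 R 0.1822 phi 215.19 head 34.59 z 0.0297 | rxF, Mz, tau: [0.046 0.023 0.069] F [ 0.47  0.03 -2.18] sd 0.0 op 0.0143
shift [-1.9  2.7 36.2] turn [-0.08 -0.    0.08] zang now 34.59
```

```bash
python3 -m creep '[[[-2,2.5,0],[0,0,0]],[[0,0,0],[0,0,0]],[[0,0,6],[0,0,0]],[[0,0,4],[0,0,0]],[[0,0,3],[0,0,0]],[[0,0,3],[0,0,0]],[[0,0,3],[0,0,0]],[[0,0,0],[0,0,0]]]'; python3 -c "
from tau import *
tau(1)
a=np.radians(214.5); R=.15
delta([.684+R*np.cos(a),-.0025+R*np.sin(a),.0268],34.5)
"
```

```text
time: 21.6
ee_pos: [0.5494, -0.0951, 0.0268]
tcp_rot: [-1.57, -0.001, -0.967]
ft_force: [-0.1, -0.1, -1.2]
opening: 0.0142
t 21.6 R 0.1634 phi 214.51 head 34.58 z 0.0268 | rxF, Mz, tau: [ 0.005 -0.055 -0.05 ] F [-0.14 -0.13 -1.21] sd 0.0 op 0.0142
shift [ 0.2 -0.2 17.4] turn [-0.06 -0.    0.06] zang now 34.58
shift [-0.   0.  13.4] turn [-0.06  0.08  0.06] zang now 34.58
```

```bash
python3 -m creep '[[[0,0,4],[0,0,0]],[[0,0,4],[0,0,0]],[[0,0,4],[0,0,0]],[[0,0,1.5],[0,0,0]],[[0,0,0],[0,0,0]]]'; python3 -c "
from tau import *
tau(3)
"
```

```text
time: 22.22
ee_pos: [0.5604, -0.0874, 0.0268]
tcp_rot: [-1.57, -0.001, -0.967]
ft_force: [0.6, -0.4, -1.6]
opening: 0.0146
t 22.32 R 0.1502 phi 214.46 head 34.57 z 0.0267 | rxF, Mz, tau: [-0.015  0.012 -0.003] F [ 0.05  0.15 -2.13] sd 0.095 op 0.0143
shift [ 0.3 -0.3  4.2] turn [-0.04 -0.    0.04] zang now 34.57
```

```bash
cat >> tau.py <<'E'
def ft(n=4):
    out=[]
    for i in range(n):
        s=robot.read_state(); p=s['ee_pos']; F=s['ft_force']; M=s['moment']; r=p[:2]-AX; rr=np.hypot(*r); t1=r[0]*F[1]-r[1]*F[0]
        out.append([t1/rr,M[2],t1+M[2],(F[:2]@r)/rr,F[2]])
        if i<n-1: robot.read_camera('wrist')
    o=np.array(out); R=Ro.from_euler('xyz',s['tcp_rot']).as_matrix(); h=np.degrees(np.arctan2(R[1,2],R[0,2])); a=np.degrees(np.arctan2(r[1],r[0]))%360
    print('t %.2f R %.4f phi %.2f head+180 %.2f z %.4f'%(s['time'],rr,a,h+180,p[2]))
    print(' first',o[0].round(2),' Ft,Mz,tau,Fr,Fz mean',o.mean(0).round(3))
E
python3 -m creep '[[[-5.2,0,0.1],[0,2,0]],[[-5.2,0,0.1],[0,2,0]],[[-5.2,0,0.1],[0,2,0]],[[-5.2,0,0.1],[0,2,0]],[[-2.6,0,0],[0,1,0]],[[-2.6,0,0],[0,1,0]]]'; python3 -c "
from tau import *
ft()"
```

```text
time: 23.08
ee_pos: [0.548, -0.0668, 0.0271]
tcp_rot: [-1.569, -0.004, -1.144]
ft_force: [0.4, -7.6, -3.3]
opening: 0.0145
t 23.23 R 0.1504 phi 205.23 head+180 204.47 z 0.0270
 first [ 7.08 -0.73  0.33  2.87 -3.32]  Ft,Mz,tau,Fr,Fz mean [ 6.536 -0.684  0.299  2.409 -2.286]
```

```bash
python3 -m creep '[[[-2.8,0,0],[0,1,0]],[[-2.8,0,0],[0,1,0]],[[-2.8,0,0],[0,1,0]]]' | grep -v tcp; python3 -c "
from tau import *
ft(3)"
python3 -m creep '[[[-2.6,0,0],[0,1,0]],[[-2.6,0,0],[0,1,0]]]' | grep time; python3 -c "
from tau import *
ft(3)"
```

```text
time: 23.6
ee_pos: [0.5447, -0.0592, 0.0271]
ft_force: [1.0, -7.5, -3.6]
opening: 0.0145
t 23.70 R 0.1504 phi 202.01 head+180 201.45 z 0.0270
 first [ 7.33 -0.75  0.35  1.92 -3.57]  Ft,Mz,tau,Fr,Fz mean [ 6.369 -0.713  0.245  1.359 -2.759]
time: 23.95
t 24.05 R 0.1504 phi 200.03 head+180 199.45 z 0.0270
 first [ 6.9  -0.81  0.23  2.2  -2.8 ]  Ft,Mz,tau,Fr,Fz mean [ 6.676 -0.722  0.282  1.767 -2.761]
```

```bash
python3 -m creep '[[[-2.6,0,0],[0,1,0]],[[-2.6,0,0],[0,1,0]]]' | grep time; python3 -c "
from tau import *
ft(3)"
```

```text
time: 24.3
t 24.40 R 0.1504 phi 198.03 head+180 197.45 z 0.0270
 first [ 6.86 -0.77  0.27  1.47 -2.59]  Ft,Mz,tau,Fr,Fz mean [ 6.304 -0.674  0.274  1.302 -2.311]
```

```bash
python3 -m creep '[[[-2.6,0,0],[0,1,0]],[[-2.6,0,0],[0,1,0]]]' | grep time; python3 -c "
from tau import *
ft(3)"
```

```text
time: 24.65
t 24.75 R 0.1505 phi 196.05 head+180 195.45 z 0.0270
 first [ 7.18 -0.73  0.35  0.64 -3.17]  Ft,Mz,tau,Fr,Fz mean [ 6.271 -0.704  0.24   1.108 -2.895]
```

```bash
python3 -m creep '[[[-2.6,0,0],[0,1,0]],[[-2.6,0,0],[0,1,0]]]' | grep time; python3 -c "
from tau import *
ft(3)"
```

```text
time: 25.0
t 25.10 R 0.1505 phi 194.06 head+180 193.45 z 0.0270
 first [ 7.26 -0.79  0.3   1.02 -2.66]  Ft,Mz,tau,Fr,Fz mean [ 6.438 -0.706  0.263  0.993 -2.487]
```

```bash
python3 -m creep '[[[-2.6,0,0],[0,1,0]],[[-2.6,0,0],[0,1,0]]]' | grep time; python3 -c "
from tau import *
ft(3)"
```

```text
time: 25.35
t 25.45 R 0.1505 phi 192.06 head+180 191.45 z 0.0269
 first [ 6.36 -0.81  0.15 -0.02 -2.42]  Ft,Mz,tau,Fr,Fz mean [ 6.088 -0.706  0.211  0.245 -2.385]
```

```bash
python3 -m creep '[[[-2.6,0,0],[0,1,0]],[[-2.6,0,0],[0,1,0]]]' | grep time; python3 -c "
from tau import *
ft(3)"
```

```text
time: 25.7
t 25.80 R 0.1505 phi 190.08 head+180 189.45 z 0.0269
 first [ 6.62 -0.72  0.28  0.32 -1.9 ]  Ft,Mz,tau,Fr,Fz mean [ 5.763 -0.699  0.168  0.441 -2.671]
```

```bash
python3 -m creep '[[[-2.6,0,0],[0,1,0]],[[-2.6,0,0],[0,1,0]]]' | grep time; python3 -c "
from tau import *
ft(3)"
```

```text
time: 26.05
t 26.15 R 0.1506 phi 188.09 head+180 187.45 z 0.0269
 first [ 6.78 -0.75  0.27  0.35 -2.68]  Ft,Mz,tau,Fr,Fz mean [ 6.685 -0.731  0.276  0.238 -2.174]
```

```bash
python3 -m creep '[[[-2.6,0,0],[0,1,0]],[[-2.6,0,0],[0,1,0]]]' | grep time; python3 -c "
from tau import *
ft(3)"
```

```text
time: 26.4
t 26.50 R 0.1506 phi 186.11 head+180 185.45 z 0.0269
 first [ 7.17 -0.82  0.26  0.5  -1.77]  Ft,Mz,tau,Fr,Fz mean [ 6.649 -0.724  0.277  0.522 -2.314]
```

```bash
python3 -m creep '[[[-2.6,0,0.1],[0,1,0]],[[-2.6,0,0.1],[0,1,0]]]' | grep time; python3 -c "
from tau import *
ft(3)"
```

```text
time: 26.75
t 26.85 R 0.1506 phi 184.13 head+180 183.45 z 0.0268
 first [ 7.17 -0.82  0.26  0.44 -2.18]  Ft,Mz,tau,Fr,Fz mean [ 6.394 -0.733  0.23   0.477 -2.157]
```

```bash
python3 -m creep '[[[-2.6,0,0.1],[0,1,0]],[[-2.6,0,0.1],[0,1,0]]]' | grep time; python3 -c "
from tau import *
ft(3)"
```

```text
time: 27.1
t 27.20 R 0.1506 phi 182.13 head+180 181.45 z 0.0268
 first [ 7.21 -0.76  0.33  0.82 -1.81]  Ft,Mz,tau,Fr,Fz mean [ 6.469 -0.704  0.27   0.891 -2.319]
```

```bash
python3 -m creep '[[[-2.6,0,0.1],[0,1,0]],[[-1.3,0,0.1],[0,0.5,0]]]' | grep time; python3 -c "
from tau import *
ft(3)"
```

```text
time: 27.45
t 27.55 R 0.1507 phi 180.67 head+180 179.96 z 0.0267
 first [ 6.57 -0.72  0.27  1.51 -1.28]  Ft,Mz,tau,Fr,Fz mean [ 6.66  -0.716  0.288  1.406 -1.636]
```

```bash
python3 -m creep '[[[-2.6,0,0.1],[0,1,0]],[[-1.3,0,0.1],[0,0.5,0]]]' | grep time; python3 -c "
from tau import *
ft(3)"
```

```text
time: 27.8
t 27.90 R 0.1507 phi 179.17 head+180 178.46 z 0.0266
 first [ 7.02 -0.71  0.35  1.14 -1.36]  Ft,Mz,tau,Fr,Fz mean [ 6.878 -0.72   0.316  1.426 -1.304]
```

```bash
python3 -m creep '[[[-2.6,0,0.1],[0,1,0]],[[-1.3,0,0.1],[0,0.5,0]]]' | grep time; python3 -c "
from tau import *
ft(3)"
```

```text
time: 28.15
t 28.25 R 0.1507 phi 177.69 head+180 176.96 z 0.0265
 first [ 6.58 -0.63  0.36  2.52 -1.37]  Ft,Mz,tau,Fr,Fz mean [ 6.453 -0.683  0.289  1.704 -1.527]
```

```bash
python3 -m creep '[[[-2.6,0,0],[0,1,0]],[[-1.3,0,0],[0,0.5,0]]]' | grep time; python3 -c "
from tau import *
ft(3)"
```

```text
time: 28.5
t 28.60 R 0.1507 phi 176.21 head+180 175.46 z 0.0265
 first [ 6.87 -0.71  0.32  1.43 -1.64]  Ft,Mz,tau,Fr,Fz mean [ 6.378 -0.687  0.274  1.317 -1.637]
```

```bash
python3 -m creep '[[[-2.6,0,0],[0,1,0]],[[-1.3,0,0],[0,0.5,0]]]' | grep time; python3 -c "
from tau import *
ft(3)"
```

```text
time: 28.85
t 28.95 R 0.1507 phi 174.72 head+180 173.96 z 0.0265
 first [ 7.5  -0.74  0.39  1.15 -1.18]  Ft,Mz,tau,Fr,Fz mean [ 6.858 -0.696  0.338  0.761 -1.244]
```

```bash
python3 -m creep '[[[-2.6,0,0],[0,1,0]],[[-1.3,0,0],[0,0.5,0]]]' | grep time; python3 -c "
from tau import *
ft(3)"
```

```text
time: 29.2
t 29.30 R 0.1507 phi 173.23 head+180 172.46 z 0.0265
 first [ 6.86 -0.67  0.37  1.61 -1.44]  Ft,Mz,tau,Fr,Fz mean [ 6.594 -0.697  0.297  1.199 -1.029]
```

```bash
python3 -m creep '[[[-2.6,0,0],[0,1,0]],[[-1.3,0,0],[0,0.5,0]]]' | grep time; python3 -c "
from tau import *
ft(3)"
```

```text
time: 29.55
t 29.65 R 0.1508 phi 171.85 head+180 170.95 z 0.0265
 first [ 7.93 -0.84  0.35  1.12 -1.13]  Ft,Mz,tau,Fr,Fz mean [ 7.635 -0.813  0.338  1.028 -1.088]
```

```bash
python3 -m creep '[[[-2.1,0,0],[0,0.8,0]],[[0,0,0],[0,0,0]]]' | grep time; python3 -c "
from tau import *
ft(4)"
```

```text
time: 29.9
t 30.05 R 0.1508 phi 171.12 head+180 170.14 z 0.0265
 first [ 7.54 -0.86  0.27  1.55 -0.37]  Ft,Mz,tau,Fr,Fz mean [ 7.941 -0.856  0.341  1.027 -0.669]
```

```bash
python3 -m creep '[[[-2.1,0,0],[0,0.8,0]],[[0,0,0],[0,0,0]]]' | grep time; python3 -c "
from tau import *
ft(4)"
```

```text
time: 30.3
t 30.45 R 0.1508 phi 170.39 head+180 169.34 z 0.0264
 first [ 8.1  -0.97  0.25  1.17  0.52]  Ft,Mz,tau,Fr,Fz mean [ 8.473 -0.928  0.35   1.289 -0.503]
```

```bash
python3 -m creep '[[[-2.1,-0.4,0],[0,0.8,0]],[[0,0,0],[0,0,0]]]' | grep time; python3 -c "
from tau import *
ft(5)"
```

```text
time: 30.7
t 30.90 R 0.1509 phi 169.65 head+180 168.53 z 0.0267
 first [ 9.71 -1.01  0.45  0.54 -1.26]  Ft,Mz,tau,Fr,Fz mean [ 9.002 -0.979  0.379  0.596 -1.007]
```

```bash
python3 -m creep '[[[-2.1,0,0],[0,0.8,0]],[[-1.3,0,0],[0,0.5,0]],[[0,0,0],[0,0,0]]]' | grep time; python3 -c "
from tau import *
ft(5)"
```

```text
time: 31.28
t 31.48 R 0.1509 phi 168.46 head+180 167.21 z 0.0267
 first [10.4  -1.11  0.46  0.36 -0.51]  Ft,Mz,tau,Fr,Fz mean [10.104 -1.095  0.43   0.519 -1.168]
```

```bash
python3 -m creep '[[[-2.1,0,0],[0,0.8,0]],[[-1.3,0,0],[0,0.5,0]],[[0,0,0],[0,0,0]]]' | grep time; python3 -c "
from tau import *
ft(5)"
```

```text
time: 31.85
t 32.05 R 0.1509 phi 167.27 head+180 165.90 z 0.0266
 first [10.75 -1.2   0.43  0.69 -1.48]  Ft,Mz,tau,Fr,Fz mean [11.019 -1.201  0.462  0.342 -1.075]
```

```bash
python3 -m creep '[[[-2.1,0,0],[0,0.8,0]],[[-2.1,0,0],[0,0.8,0]],[[0,0,0],[0,0,0]]]' | grep time; python3 -c "
from tau import *
ft(6)"
```

```text
time: 32.42
t 32.67 R 0.1509 phi 165.79 head+180 164.28 z 0.0266
 first [12.15 -1.32  0.52 -0.63 -0.66]  Ft,Mz,tau,Fr,Fz mean [12.134 -1.311  0.52  -0.108 -0.649]
```

```bash
python3 -c "
from h import *
p,d=shot('wrist','w12'); cv2.imwrite('pics/w12b.png',cv2.resize(p[:,:,::-1],(768,576)))
def ang(f):
    p,d,K,T=load(f); hsv=cv2.cvtColor(p,cv2.COLOR_RGB2HSV)
    Rc=np.array([[1,0,-.001],[.001,-.29,.957],[-.001,-.957,-.29]]); tc=np.array([-.0002,-.1549,.0726])
    v,u=np.mgrid[0:384,0:512]; r=np.stack([u,v,np.ones_like(u)],-1)@np.linalg.inv(K).T*d[...,None]; X=(r@Rc.T+tc)*1000
    k=(X[...,1]<-33)&(X[...,1]>-41)&(np.abs(X[...,0])<25)&(X[...,2]>42)&(v<195)
    z=X[k]; f1=np.polyfit(z[:,2],z[:,0],1); print(f,len(z),'rod yaw deg',np.degrees(np.arctan(f1[0])),'x at z=0',f1[1])
for f in('w10','w11','w12'): ang(f)
"
```

```text
w10 4706 rod yaw deg -0.12928022960905852 x at z=0 -0.14569774284865647
w11 4719 rod yaw deg -0.11999178265888995 x at z=0 -0.1548435822100252
w12 4962 rod yaw deg -1.990833542495361 x at z=0 3.800519257852016
```

View pics/w12b.png

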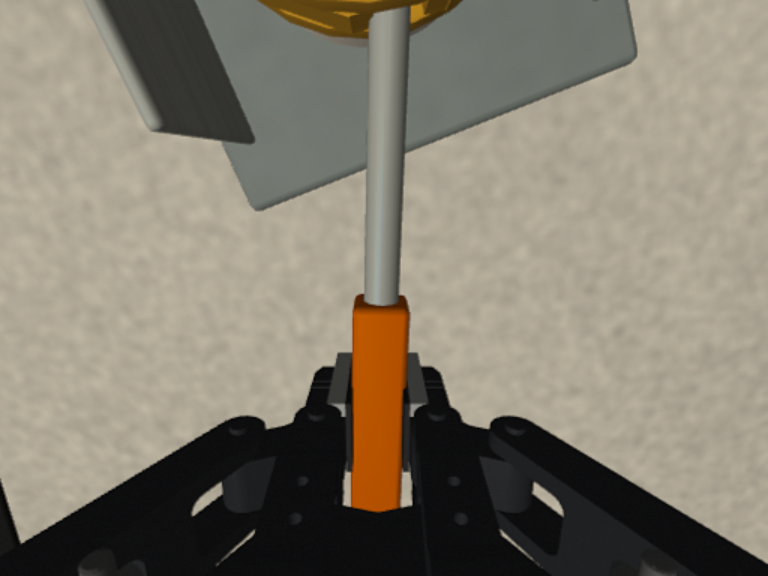

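```bash
python3 -c "
from h import *
def ang(f):
    p,d,K,T=load(f)
    Rc=np.array([[1,0,-.001],[.001,-.29,.957],[-.001,-.957,-.29]]); tc=np.array([-.0002,-.1549,.0726])
    v,u=np.mgrid[0:384,0:512]; r=np.stack([u,v,np.ones_like(u)],-1)@np.linalg.inv(K).T*d[...,None]; X=(r@Rc.T+tc)*1000
    q=[]
    for row in range(35,190,5):
        s=X[row,225:285]; k=(s[:,1]<-30)&(s[:,1]>-42)
        if k.sum()>8: q.append((s[k,2].mean(),(s[k,0].min()+s[k,0].max())/2))
    q=np.array(q); f1=np.polyfit(q[:,0],q[:,1],1); print(f,len(q),'yaw',np.degrees(np.arctan(f1[0])).round(2),'x at z0',f1[1].round(2))
for f in('w10','w11','w12'): ang(f)
"
```

```text
w10 31 yaw -0.15 x at z0 -0.13
w11 31 yaw -0.13 x at z0 -0.13
w12 31 yaw 1.56 x at z0 -0.21
```

```bash
python3 -m creep '[[[2.6,0,0],[0,-1,0]],[[2.6,0,0],[0,-1,0]],[[2.6,0,0],[0,-1,0]],[[0,0,0],[0,0,0]]]' | grep time; python3 -c "
from tau import *
ft(3)"
```

```text
time: 33.22
t 33.33 R 0.1509 phi 168.42 head+180 167.33 z 0.0267
 first [ 8.4  -0.96  0.31  0.25 -0.8 ]  Ft,Mz,tau,Fr,Fz mean [ 8.168 -0.939  0.293  0.223 -1.372]
```

```bash
python3 -m creep '[[[2.6,0,0],[0,-1,0]],[[2.6,0,0],[0,-1,0]],[[2.6,0,0],[0,-1,0]],[[0,0,0],[0,0,0]]]' | grep time; python3 -c "
from tau import *
ft(3)"
```

```text
time: 33.83
t 33.92 R 0.1507 phi 170.92 head+180 170.40 z 0.0269
 first [ 4.77 -0.53  0.19  0.82 -2.16]  Ft,Mz,tau,Fr,Fz mean [ 5.609 -0.566  0.28   0.339 -1.704]
```

```bash
python3 -m creep '[[[2.6,0,0],[0,-1,0]],[[2.6,0,0],[0,-1,0]],[[1.3,0,0],[0,-0.5,0]],[[0,0,0],[0,0,0]]]' | grep time; python3 -c "
from tau import *
ft(4)"
```

```text
time: 34.42
t 34.58 R 0.1505 phi 172.95 head+180 172.96 z 0.0270
 first [ 3.28 -0.34  0.15  1.07 -2.68]  Ft,Mz,tau,Fr,Fz mean [ 3.566 -0.392  0.145  1.222 -2.393]
```

```bash
python3 -m creep '[[[2.6,0,0],[0,-1,0]],[[2.6,0,0],[0,-1,0]],[[1.3,0,0],[0,-0.5,0]],[[0,0,0],[0,0,0]]]' | grep time; python3 -c "
from tau import *
ft(4)"
```

```text
time: 35.08
t 35.23 R 0.1501 phi 175.37 head+180 175.47 z 0.0273
 first [-0.36  0.01 -0.05 -0.35 -1.73]  Ft,Mz,tau,Fr,Fz mean [-0.074  0.016  0.005 -0.039 -1.71 ]
```

```bash
python3 -m creep '[[[0,0,-4],[0,0,0]],[[0,0,-6],[0,0,0]],[[0,0,0],[0,0,0]]]' | grep time; python3 -c "
from tau import *
ft(2)"
python3 -m creep '[[[0,0,-10],[0,0,0]],[[0,0,-15],[0,0,0]],[[0,0,-15],[0,0,0]],[[0,0,-10],[0,0,0]],[[0,0,0],[0,0,0]]]' | grep time; python3 -c "
from tau import *
ft(2)"
```

```text
time: 35.6
t 35.65 R 0.1608 phi 175.43 head+180 175.47 z 0.0270
 first [-0.22 -0.04 -0.07  0.9  -0.76]  Ft,Mz,tau,Fr,Fz mean [-0.288 -0.003 -0.049  0.818 -1.397]
time: 36.28
t 36.33 R 0.2105 phi 175.43 head+180 175.47 z 0.0272
 first [ 0.93  0.04  0.24 -0.14 -2.02]  Ft,Mz,tau,Fr,Fz mean [ 0.555  0.049  0.166 -0.173 -2.203]
```

```bash
python3 -m creep '[[[0,-60,0],[0,0,0]],[[0,-60,0],[0,0,0]],[[0,-50,0],[0,0,0]],[[28,-15,38],[0,0,0]],[[28,0,38],[0,-2,0]],[[28,0,38],[0,-2.5,0]],[[0,0,0],[0,0,0]],[[0,0,0],[0,0,0]]]' | grep -v op; python3 -c "
from ring import *
p,d=shot('wrist','w13'); print(tool()[0]); cv2.imwrite('pics/w13b.png',cv2.resize(p[:,:,::-1],(768,576)))
ring('w13',(60,0,240,200))
"
```

```text
time: 37.33
ee_pos: [0.582, -0.0772, 0.2117]
tcp_rot: [-1.571, 0.0, -1.572]
ft_force: [0.3, -0.2, -1.7]
[ 0.58163926 -0.07683952  0.21181937]
axis [ 0.6827 -0.0022  0.0457] 282 res 0.00058
```

View pics/w13b.png

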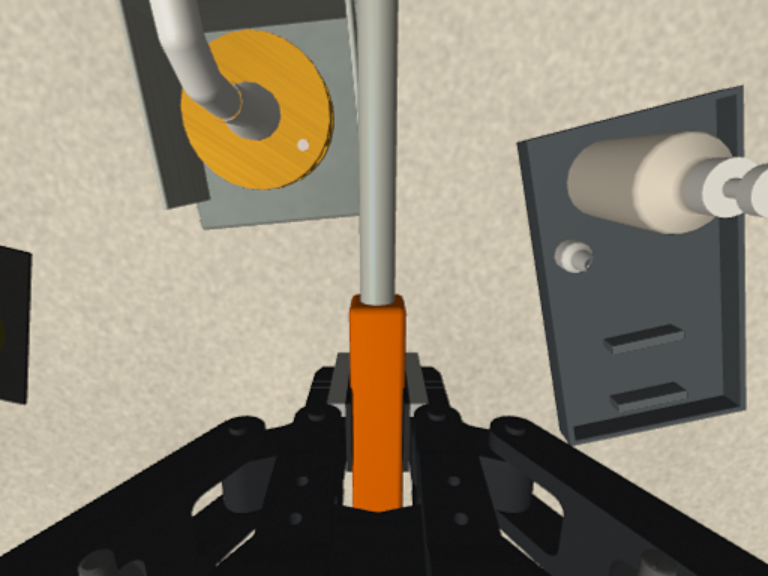

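```bash
python3 -c "
from h import *
delta([.4655,-.3237,.21],15.56)"
```

```text
shift [ 247.     1.7 -115.9] turn [-1.000e-02 -1.561e+01 -1.000e-02] zang now -0.05
```

```bash
python3 -m creep '[[[40,0,-18],[0,0,0]],[[55,0,-26],[0,0,0]],[[55,0,-26],[0,0,0]],[[55,0,-26],[0,0,0]],[[42,0,-20],[0,0,0]],[[0,0,0],[0,-7.8,0]],[[0,30,0],[0,-7.8,0]],[[0,40,0],[0,0,0]],[[0,0,0],[0,0,0]],[[0,0,0],[0,0,0]]]' | grep time; python3 -c "
from h import *
delta([.4830,-.3188,-.0036],15.56); print(tool()[0])
p,d=shot('wrist','w14'); cv2.imwrite('pics/w14b.png',cv2.resize(p[:,:,::-1],(640,480)))
"
```

```text
time: 38.62
shift [ -0.8 147.1  16.8] turn [-0.12  0.04  0.09] zang now 15.6
[ 0.46667155 -0.32394405  0.14345228]
```

View pics/w14b.png

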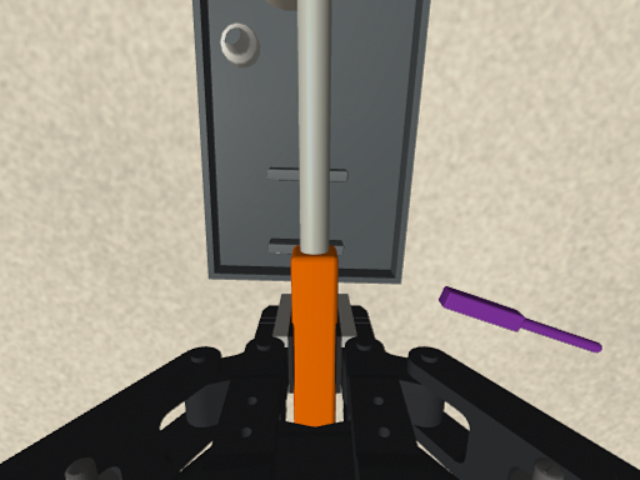

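```bash
python3 -m creep '[[[-0.8,30,8],[0,0,0]],[[0,45,8.5],[0,0,0]],[[0,35,0],[0,0,0]],[[0,20,0],[0,0,0]],[[0,8,0],[0,0,0]],[[0,0,0],[0,0,0]],[[0,0,0],[0,0,0]]]' | grep -v tcp; python3 -c "
from h import *
delta([.4830,-.3188,-.0036],15.56); print(tool()[0])
p,d=shot('wrist','w15'); cv2.imwrite('pics/w15b.png',cv2.resize(p[:,:,::-1],(640,480)))
"
```

```text
time: 39.55
ee_pos: [0.4832, -0.32, 0.0058]
ft_force: [0.1, 0.2, -2.6]
opening: 0.0144
shift [-1.2  9.4  0.1] turn [-0.17  0.    0.16] zang now 15.56
[ 0.48322775 -0.31995176  0.00581909]
```

View pics/w15b.png

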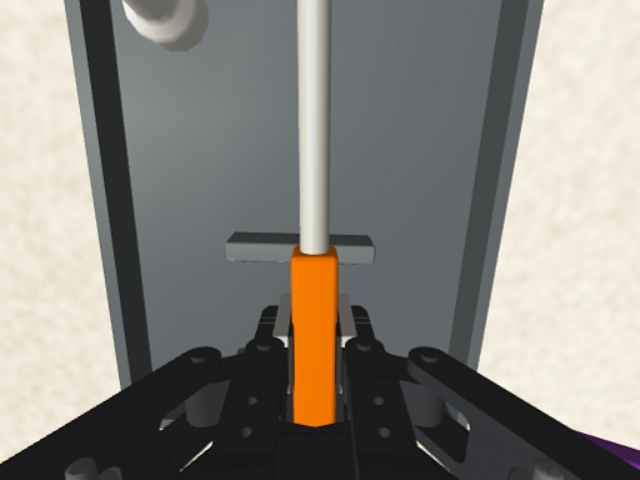

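```bash
python3 -m creep '[[[-0.8,4,0],[0,0,0]],[[0,3,0],[0,0,0]],[[0,2,0],[0,0,0]],[[0,0,0],[0,0,0]],[[0,0,0],[0,0,0]]]' | grep -v tcp
```

```text
time: 40.22
ee_pos: [0.4817, -0.3182, -0.0037]
ft_force: [-3.5, 3.3, 7.6]
opening: 0.0146
```

```bash
python3 -m creep '[[[0,-0.7,0],[0,0,0]],[[0,0,0],[0,0,0]],[[0,0,0],[0,0,0]],[[0,0,0],[0,0,0]],[[0,0,0],[0,0,0]],[[0,0,0],[0,0,0]]]' 0 50| grep -v tcp
python3 -m creep '[[[0,-10,0],[0,0,0]],[[0,-30,0],[0,0,0]],[[0,-50,-10],[0,0,0]],[[0,-50,-20],[0,0,0]],[[0,0,0],[0,0,0]],[[0,0,0],[0,0,0]]]'| grep -v tcp
python3 -c "
from h import *
p,d=shot('wrist','w16'); cv2.imwrite('pics/w16b.png',cv2.resize(p[:,:,::-1],(640,480)))
hsv=cv2.cvtColor(p,cv2.COLOR_RGB2HSV); o=cv2.inRange(hsv,(3,180,120),(16,255,255))
c,P=contplane('w16',o,.038); r=cv2.minAreaRect((P[:,:2]*1e4).astype(np.float32)); print('handle',np.array(r[0])/1e4,np.array(r[1])/10,r[2],'z',np.median(cloud('w16')[o>0][:,2]))
p,d=shot('scene','s9'); cv2.imwrite('pics/s9c.png',cv2.convertScaleAbs(cv2.resize(p[60:320,90:350,::-1],None,fx=2.2,fy=2.2,interpolation=cv2.INTER_CUBIC),alpha=2))
"
```

```text
time: 40.98
ee_pos: [0.4817, -0.3182, -0.0042]
ft_force: [0.3, 0.0, -0.0]
opening: 0.0855
time: 41.72
ee_pos: [0.4527, -0.3263, 0.1364]
ft_force: [0.1, 0.3, 0.1]
opening: 0.0854
handle [ 0.4795667  -0.31698032] [70.01295166 14.65960999] 15.963321685791016 z 0.03705980118926544
```

View pics/w16b.png

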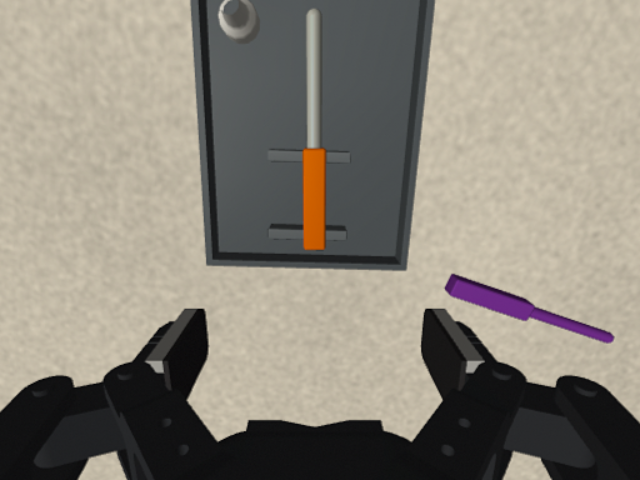

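View pics/s9c.png

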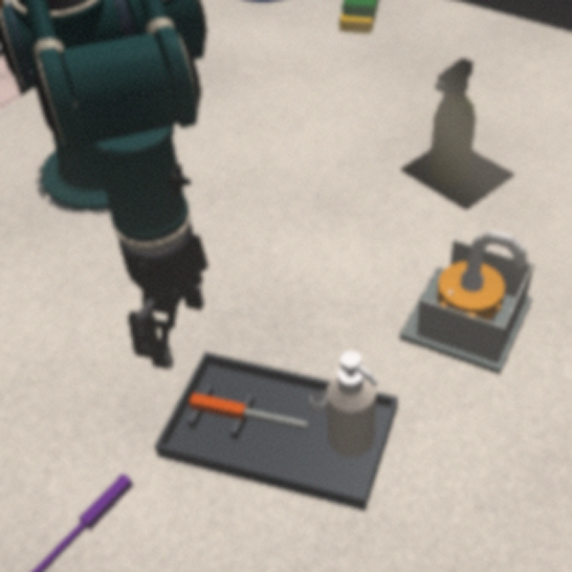

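The bar is back on both ribs (handle top at z = 37 mm), the gripper is clear, and the bystanders look unmoved. I'm handing the job in.

```bash
python3 -c "
from h import *
print(robot.job_done(), robot.read_state()['time'])"
```

```text
the job is handed in; nothing more can be done
the job is handed in; nothing more can be done
```

The ring nut is snug on its seal and the bar is back in the tray, handed in at about 42 s of the 72 s allowed. `job_done` reports no verdict.

**Tightening:** I took two clockwise swings from two holes. The first swing turned the ring about 68° and the second about 43°, so roughly 111° in all by the white dot. The first swing stopped about 10° short of the guard's limit, so that the seal would be met on the second. On the second swing the force held steady at about 6.5 N, then rose at about 172° and reached 12.1 N. That puts the torque about 0.25 N m above the drag: 0.26 by force ratio, 0.245 by the torque sum. Both are within the 0.2 to 0.35 N m wanted. I backed off to zero force before drawing the rod out.

**Last checks:** The last wrist picture shows the handle lying across both ribs, top at z = 37 mm, with the gripper open, clear and reading no force. The dispenser, spare nozzle and spray bottle look unmoved in the last pictures. I did not measure their positions.

**What disagreed or failed:**
- **First grasp:** it closed on nothing. The camera showed the fingertips about 36 mm farther back than stated, so I regripped lower and it held.
- **White dot:** it measured about 35 mm from the axis, not 40 mm.
- **Bar in the pads:** it gave about 1.7° under load. From the handle's path, allowing for this, the ring turned about 3° into the seal, where the torque implies about 2.4°.

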